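# Press the gilded sample panels

### The job

Stack the thin gold-faced sample panels crosswise on the pressing block, centred, the longest at the bottom and the shortest on top, then stand the round steel weight on the middle of the stack. They are too thin to pick up where they lie, so take one panel at a time, longest first: slide it out over the riser's edge that faces the block until it overhangs by three or four centimetres, pinch it there by its two long sides and carry it over. Their gesso is brittle: press and grip them lightly, never let one drop to the table, and leave the other things on the bench where they are.

Things in the scene. Friction and masses are not known exactly. Their poses are not given: they have to be found in the camera images.
- panel_longest: the longest gold-faced sample panel, absent in some runs: rigid, 200 mm long (y axis), 50 wide (x), 3 thick, 70 g; starts gold side up on the riser, lengthwise within 4 degrees of the riser's y axis. Origin: centre of its underside, z up. Brittle: cracks if the fingers bear on it with over 80 N in all (both pads add up) or it falls to the table. Pinched by its long sides near an end it carries level at 20 N.
- panel_second: the second-longest gold-faced sample panel, absent in some runs: rigid, 182 mm long (y axis), 50 wide (x), 3 thick, 64 g; starts gold side up on the riser, lengthwise within 4 degrees of the riser's y axis. Origin: centre of its underside, z up. Brittle: cracks if the fingers bear on it with over 80 N in all (both pads add up) or it falls to the table. Drags along under shut fingertips pressed down lightly.
- panel_third: the third-longest gold-faced sample panel, absent in some runs: rigid, 164 mm long (y axis), 50 wide (x), 3 thick, 57 g; starts gold side up on the riser, lengthwise within 4 degrees of the riser's y axis. Origin: centre of its underside, z up. Brittle: cracks if the fingers bear on it with over 80 N in all (both pads add up) or it falls to the table. 
- panel_shortest: the shortest gold-faced sample panel, absent in some runs: rigid, 146 mm long (y axis), 50 wide (x), 3 thick, 51 g; starts gold side up on the riser, lengthwise within 4 degrees of the riser's y axis. Origin: centre of its underside, z up. Brittle: cracks if the fingers bear on it with over 80 N in all (both pads add up) or it falls to the table. 
- riser: fixed low riser with a grey laminate top, 340 x 340 mm, 60 mm high, left of the middle; its top board is 18 mm thick and oversails the foot by 40 mm on the side facing the block. Origin: centre of its underside; top surface at z = 60 mm; its edge facing the block lies at its own y = -170 mm, along its x axis. Turned a little
- block: fixed pressing block of pale wood with grey felt on top, 150 mm long (its x axis), 80 mm wide (y), 30 mm high. Origin: centre of its underside, top at z = 30 mm. The panels go across it, long sides along its y axis, so both ends stick out 33 to 60 mm past its long faces and fingers can pass beside them there
- weight: round steel weight, 0.5 kg: a disc 66 mm in diameter and 24 mm high with a dark upright cylindrical knob 26 mm in diameter and 36 mm high on top (60 mm in all). Origin: centre of its underside, z up. It starts upright on the table, beyond the block
- jar: bystander: small amber jar, 36 mm in diameter, 45 mm high, at the back of the riser (farthest from the block). Origin: centre of its underside
- bottle: bystander: amber bottle, 56 mm in diameter, 130 mm high, right of the block. Origin: centre of its underside
- bowl: bystander: small white dish, 80 mm in diameter, 30 mm high, on the table's far side. Origin: centre of its underside
- brush: bystander: brush 150 mm long lying on the table right of the block. Origin: middle, underneath
- loupe: bystander: black loupe, 44 mm in diameter, 32 mm high, on the table near the robot. Origin: centre of its underside
Mind the look-alikes: they are no part of the job. Of the things shaped like the weight, the steel one is meant.

How it is judged:
On the way, in this order (a step that is already met when the one before it is completed fails the run):
1. the longest panel, if present, lies flat on the riser and overhangs its edge facing the block by 25 mm or more (y of panel_longest in the frame of riser below -0.095 m and z of panel_longest in the frame of riser between 0.057 and 0.064 m and angle between panel_longest's own z axis and vertical below 0.08 rad), for 0.2 s.
2. the longest panel, if present, lies centred on the block or on the stack there, let go (horizontal distance between panel_longest and block below 0.015 m and z of panel_longest in the frame of block between 0.028 and 0.043 m and angle between panel_longest's own z axis and vertical below 0.06 rad and angle between the y axis of panel_longest and the y axis of block, either way round below 0.14 rad and linear speed of panel_longest below 0.02 m/s and contact force between the fingers and panel_longest below 0.2 N), for 0.2 s.
3. the second-longest panel, if present, lies flat on the riser and overhangs its edge facing the block by 25 mm or more (y of panel_second in the frame of riser below -0.104 m and z of panel_second in the frame of riser between 0.057 and 0.064 m and angle between panel_second's own z axis and vertical below 0.08 rad), for 0.2 s.
4. the second-longest panel, if present, lies centred on the block or on the stack there, let go (horizontal distance between panel_second and block below 0.015 m and z of panel_second in the frame of block between 0.028 and 0.043 m and angle between panel_second's own z axis and vertical below 0.06 rad and angle between the y axis of panel_second and the y axis of block, either way round below 0.14 rad and linear speed of panel_second below 0.02 m/s and contact force between the fingers and panel_second below 0.2 N), for 0.2 s.
5. the third-longest panel, if present, lies flat on the riser and overhangs its edge facing the block by 25 mm or more (y of panel_third in the frame of riser below -0.113 m and z of panel_third in the frame of riser between 0.057 and 0.064 m and angle between panel_third's own z axis and vertical below 0.08 rad), for 0.2 s.
6. the third-longest panel, if present, lies centred on the block or on the stack there, let go (horizontal distance between panel_third and block below 0.015 m and z of panel_third in the frame of block between 0.028 and 0.043 m and angle between panel_third's own z axis and vertical below 0.06 rad and angle between the y axis of panel_third and the y axis of block, either way round below 0.14 rad and linear speed of panel_third below 0.02 m/s and contact force between the fingers and panel_third below 0.2 N), for 0.2 s.
7. the shortest panel, if present, lies flat on the riser and overhangs its edge facing the block by 25 mm or more (y of panel_shortest in the frame of riser below -0.122 m and z of panel_shortest in the frame of riser between 0.057 and 0.064 m and angle between panel_shortest's own z axis and vertical below 0.08 rad), for 0.2 s.
8. the shortest panel, if present, lies centred on the block or on the stack there, let go (horizontal distance between panel_shortest and block below 0.015 m and z of panel_shortest in the frame of block between 0.028 and 0.043 m and angle between panel_shortest's own z axis and vertical below 0.06 rad and angle between the y axis of panel_shortest and the y axis of block, either way round below 0.14 rad and linear speed of panel_shortest below 0.02 m/s and contact force between the fingers and panel_shortest below 0.2 N), for 0.2 s.
9. the weight stands on the middle of the stack, let go (horizontal distance between weight and block below 0.018 m and z of weight in the frame of block above 0.034 m and angle between weight's own z axis and vertical below 0.08 rad and linear speed of weight below 0.02 m/s and contact force between the fingers and weight below 0.2 N), for 0.2 s.
At the end, for the whole second after the job is handed in: Every panel present lies flat (within 0.06 rad) and at rest in one stack on the block, longest lowest and shortest on top, each centred within 15 mm and lined up with the block's y axis within 0.14 rad; the weight stands upright and still on the stack, within 18 mm of the block's centre (horizontal distance between each of panel_longest, panel_second, panel_third, panel_shortest and block below 0.015 m and z of panel_longest in the frame of block between 0.028 and 0.043 m and angle between each of panel_longest, panel_second, panel_third, panel_shortest's own z axis and vertical below 0.06 rad and angle between the y axis of each of panel_longest, panel_second, panel_third, panel_shortest and the y axis of block, either way round below 0.14 rad and linear speed of each of panel_longest, panel_second, panel_third, panel_shortest, weight below 0.02 m/s and z of panel_second in the frame of block between 0.028 and 0.043 m and z of panel_third in the frame of block between 0.028 and 0.043 m and z of panel_shortest in the frame of block between 0.028 and 0.043 m and z of each of panel_second, panel_third, panel_shortest, weight in the frame of panel_longest above 0.001 m and z of each of panel_third, panel_shortest, weight in the frame of panel_second above 0.001 m and z of each of panel_shortest, weight in the frame of panel_third above 0.001 m and z of weight in the frame of panel_shortest above 0.001 m and horizontal distance between weight and block below 0.018 m and z of weight in the frame of block above 0.034 m and angle between weight's own z axis and vertical below 0.08 rad); the robot touches nothing.
It fails at once if the fingers bear on a panel with more than 80 N in total (contact force between the fingers and panel_longest above 80 N or contact force between the fingers and panel_second above 80 N or contact force between the fingers and panel_third above 80 N or contact force between the fingers and panel_shortest above 80 N).
It fails at once if a panel falls to the table (height (world z) of any of panel_longest, panel_second, panel_third, panel_shortest below 0.012 m).
It fails at once if a bystander is moved more than 30 mm (distance of any of jar, bottle, bowl, brush, loupe from where it was at the start of the episode above 0.03 m).
Of panel_longest, panel_second, panel_third, panel_shortest only 3 to 4 are there at a start; the rules pass over those that are not, and their reading is None.
At some moment in a run one of weight may be knocked a few centimetres aside while the robot is not near it.
It also fails if it takes over 210 s, if anything falls off the work surface, if the arm or the gripper's body presses on something with over 40 N, if the wrist force passes 120 N, or if a joint passes its speed limit or range.

### The arm

A 6-joint arm with a two-finger parallel gripper is mounted at the origin on the work surface. World frame = base frame: x ahead of the robot, y to its left, z up, the work surface at z = 0. Lengths are in m, angles in rad, forces in N, time in s.
With the tool pointing down it reaches from about 0.425 to 0.925 m from the base axis. Payload 12.5 kg.
Tool frame: the origin (TCP) lies on the mounting face of the last link; the fingertips stand 173 mm ahead of it and the grasp point (between the pads) lies 155 mm ahead of it; z points along the fingers, y is the direction in which the jaws open and shut (so a half turn about z gives the same grasp; the last joint's range is limited). The gripper opens to 85 mm and grips with 20 to 120 N. Pads are 22 mm wide; open, the fingers measure 114 mm over their backs; the gripper's body (76 mm by 85 mm) begins 54 mm behind the grasp point. The pads swing forward as they close: fully open they stand 13 mm farther back than shut.
Start: joints at [1.093, 0.491, 1.559, -0, 1.092, -0.106], TCP at [0.227, 0.582, 0.405] pointing down, gripper open.
Joint ranges: [-3.1, 3.1], [-0.84, 2.19], [0.05, 2.79], [-1.13, 4.28], [0.06, 2.93], [-2.69, 2.69]. Speed limits (rad/s): [2.22, 2.22, 2.79, 3.14, 3.14, 3.14].

### API

Orientations are given as a rotation vector (axis times angle).
In Python, from bench import * gives the robot as it stands. The module is installed in compiled form; this text tells all that it offers.
- The arm moves only by the tool arm_command, never from a script. Its argument "commands" is a list of rows, each an object of numbers: "x", "y", "z": the shift along the tool's x, y, z in m; "ax", "ay", "az": the turn, a rotation vector about the tool's x, y, z in degrees; "claw": the closure, from 0 (fully open) to 1 (shut). In form: [{"x": .., "y": .., "z": .., "ax": .., "ay": .., "az": .., "claw": ..}, ...]. A call has 1 to 10 rows; each row shifts and turns the commanded pose from where the row before left it, along the tool's axes as they then stand; what a row does not reach is not made up. A row lasts 1/8 s, in which the tool goes at most 62.5 mm and 10.7 degrees, less where a joint would pass 70% of its speed; a pose out of reach is approached as far as the arm can. A call with a gripper value outside its range is refused whole. The fingers move at their own pace and stop on an object; "grip_force" is the grip in N (left out, the last holds). Time passes only in rows, so rows that do not move let the fingers close. It gives the time, the measured TCP pose, the force and the opening at its end, in the units of the state.
- get_state(): the state, without advancing time (a new reading comes with each control period).
- capture(name): name is "scene" or "top" or "wrist"; returns (picture, depth): 400x640x3 uint8, red, green, blue; 400x640 float32, m along the optical axis (not along the pixel's ray), 0 where there is no reading.
- calibration(name): a dict with "intrinsics" (3x3 intrinsics, pixels), "R" (3x3) and "t" (3): a world point X has camera coordinates R X + t; the wrist camera has in their place "mount" (4x4, takes a point from camera to tool coordinates, whose origin is the TCP and whose axes are the flange's). Camera axes: x right, y down, z forward; pixel columns grow to the right and rows downward; lengths in m; the calibration is good to about 2 mm. A picture is of the moment at which its call begins: read the wrist's pose just before it. calibration takes no time and is no camera call.
- job_done(): hands the job in, once; it reports no verdict.
The state is a dict: "clock": time; "q": joint angles; "joint_vel": joint speeds; "joint_efforts": joint torques, N m; "ee_pos": TCP position; "orientation": TCP orientation; "wrist_force": force on the tool from outside, world axes, zero at the start; "wrist_torque": the same for the moment, N m; "width": finger opening in m.
Only numpy, scipy, OpenCV 4.12 (cv2) and the standard library are available. Lean on these libraries where they do the work, as an engineer would, in place of code of your own. Each camera call takes 0.05 s, during which the arm holds its last target. There are 200 camera calls.

## Working session

There is one attempt and no reset: what is moved stays moved. The work goes in short steps, Python scripts to look and compute and a tool call to move; the robot and the scene stay as the last step left them, time stands still between calls to the robot, and variables do not carry over. Pictures are saved under pics/ and viewed, about 12 in all and at most 16, crops included, and the job is handed in when it is done.

Besides the shell and the picture viewer there is one more tool, called after "Call:" in YAML: its name, and indented under it one key for each argument. arm_command: Moves the arm, as the interface text tells. Its arguments: {"type":"object","properties":{"commands":{"type":"array"},"grip_force":{"type":"number"}},"required":["commands"]}

```bash
mkdir -p pics
cat > h.py <<'E'
from bench import *
import numpy as np, cv2
from scipy.spatial.transform import Rotation as Ro
def cap(n,save=None):
    s=get_state(); p,d=capture(n)
    if save: cv2.imwrite('pics/'+save+'.png',p[:,:,::-1])
    return p,d,s
def w(n,u,v,z=None,d=None,s=None):
    c=calibration(n); K=np.array(c['intrinsics']); r=np.linalg.inv(K)@np.array([u,v,1.])
    if n=='wrist':
        M=np.array(c['mount']); Rt=Ro.from_rotvec(s['orientation']).as_matrix()
        A=Rt@M[:3,:3]; o=Rt@M[:3,3]+np.array(s['ee_pos'])
    else:
        R=np.array(c['R']); A=R.T; o=-R.T@np.array(c['t'])
    r=A@r
    return o+r*((z-o[2])/r[2]) if z is not None else o+r*d
E
python3 - <<'E'
from h import *
for n in('scene','top'): cap(n,n)
print(get_state()); 
for n in('scene','top','wrist'):print(calibration(n))
E
```

```text
{'clock': 0.1, 'q': array([ 1.09341163e+00,  4.91490926e-01,  1.55940042e+00,  6.68739751e-06,
        1.09168021e+00, -1.05601941e-01]), 'joint_vel': array([-0.00043369, -0.00115973, -0.00123605, -0.00166479, -0.00112439,
       -0.00015715]), 'joint_efforts': array([ 2.70897282e-03, -6.19451094e+01, -2.62029701e+01, -7.05554885e-05,
        2.81088804e-03, -5.60740830e-05]), 'ee_pos': array([0.22701355, 0.58228155, 0.40418718]), 'orientation': array([-5.80589065e-01, -3.08718567e+00,  1.46997109e-03]), 'wrist_force': array([-0.08630799,  0.42974677,  0.60747951]), 'wrist_torque': array([-0.00162459,  0.01184743, -0.02704853]), 'width': 0.08527288096673306}
{'intrinsics': array([[507.82118613,   0.        , 325.64578815],
       [  0.        , 507.82118613, 194.73994518],
       [  0.        ,   0.        ,   1.        ]]), 'R': array([[-0.68127198,  0.73200794, -0.00573272],
       [ 0.5805767 ,  0.5355335 , -0.6132981 ],
       [-0.44586902, -0.42115109, -0.78983073]]), 't': array([ 0.42458819, -0.26099881,  1.63128132])}
{'intrinsics': array([[445.64778111,   0.        , 316.94808029],
       [  0.        , 445.64778111, 199.79640325],
       [  0.        ,   0.        ,   1.        ]]), 'R': array([[ 0.01272489, -0.99990612, -0.00508168],
       [-0.99745347, -0.01233668, -0.0702452 ],
       [ 0.07017591,  0.0059626 , -0.99751681]]), 't': array([-0.06087373,  0.56892274,  1.48629315])}
{'intrinsics': array([[356.46430136,   0.        , 320.40745128],
       [  0.        , 356.46430136, 197.21816153],
       [  0.        ,   0.        ,   1.        ]]), 'mount': array([[-8.64537236e-04, -9.44661400e-01, -3.28045869e-01,
         8.40571587e-02],
       [ 9.99999383e-01, -5.87651737e-04, -9.43175390e-04,
         2.36405410e-04],
       [ 6.98204659e-04, -3.28046482e-01,  9.44661325e-01,
         3.00596615e-02],
       [ 0.00000000e+00,  0.00000000e+00,  0.00000000e+00,
         1.00000000e+00]])}
```

View pics/top.png

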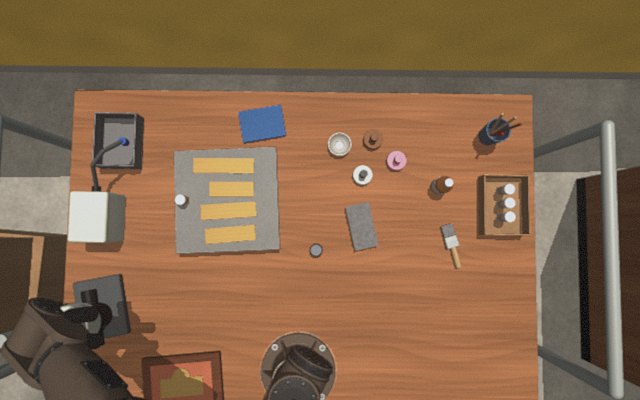

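View pics/scene.png

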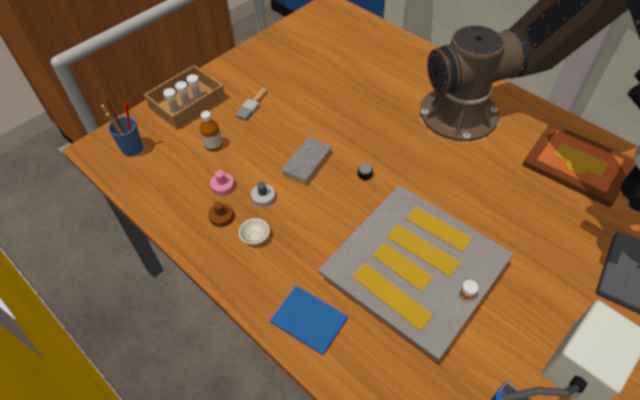

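Four panels lie in the top view: (224,166), (231,189), (228,211) and (230,235). There are three weight-shaped things: grey-steel with a dark knob at (363,175), brown at (373,140) and pink at (397,161). The grey one fits. Next I measure everything.

Run:
```python
from h import *
p,d,s=cap('top')
hsv=cv2.cvtColor(p,cv2.COLOR_RGB2HSV)
m=cv2.inRange(hsv,(18,140,120),(32,255,255)); m[:,:160]=0;m[:,300:]=0;m[:130]=0;m[260:]=0
n,l,st,c=cv2.connectedComponentsWithStats(m)
def rect(mask,z,nm):
    ct=max(cv2.findContours(mask,0,1)[0],key=cv2.contourArea)
    q=np.array([w('top',u,v,z)[:2] for u,v in ct[:,0]],np.float32)
    (cx,cy),(a,b),an=cv2.minAreaRect(q)
    if nm=='block':
        pass
    bx=cv2.boxPoints(((cx,cy),(a,b),an)); 
    e=[bx[1]-bx[0],bx[2]-bx[1]]; e=max(e,key=np.linalg.norm); e=e*np.sign(e[1])
    print(nm,'c',np.round((cx,cy),4),'size',np.round(sorted((a,b)),4),'long dir deg from +y',round(np.degrees(np.arctan2(-e[0],e[1])),2))
for i in range(1,n):
    if st[i,4]>200: rect((l==i).astype(np.uint8)*255,.063,'panel')
g=cv2.inRange(hsv,(0,0,60),(180,60,200))
k=g.copy();k[:,:165]=0;k[:,300:]=0;k[:140]=0;k[260:]=0
k=cv2.morphologyEx(k,cv2.MORPH_CLOSE,np.ones((3,3)));rect(k,.06,'riser')
k=g.copy();k[:,:335]=0;k[:,390:]=0;k[:195]=0;k[260:]=0;rect(k,.03,'block')
for nm,u,v,z in[('weightknob',363,174,.06),('loupe',316,250,.03),('jar',180,200,.1),('bottle',446,185,.12),('bowl',339,145,.03),('brown',373,139,.06),('pink',397,160,.06)]: print(nm,np.round(w('top',u,v,z),3), d[v,u], np.round(w('top',u,v,d=d[v,u]),3))
P,D,_=cap('scene')
a=cv2.resize(p[125:270,160:410],None,fx=3,fy=3,interpolation=cv2.INTER_CUBIC)
cv2.imwrite('pics/topc.png',a[:,:,::-1])
```

```text
riser c [0.5639 0.2456] size [0.3398 0.3398] long dir deg from +y -86.87
block c [ 0.4834 -0.203 ] size [0.0797 0.1492] long dir deg from +y -76.54
weightknob [ 0.654 -0.205  0.06 ] 1.4739021 [ 0.654 -0.205  0.057]
loupe [ 0.401 -0.053  0.03 ] 1.485974 [ 0.401 -0.053  0.028]
jar [0.558 0.385 0.1  ] 1.4185928 [0.557 0.382 0.109]
bottle [ 0.614 -0.461  0.12 ] 1.4002033 [ 0.614 -0.459  0.127]
bowl [ 0.756 -0.126  0.03 ] 1.5351571 [ 0.761 -0.127  0.004]
brown [ 0.771 -0.237  0.06 ] 1.486086 [ 0.773 -0.238  0.053]
pink [ 0.702 -0.317  0.06 ] 1.4812388 [ 0.703 -0.318  0.053]
```

View pics/topc.png

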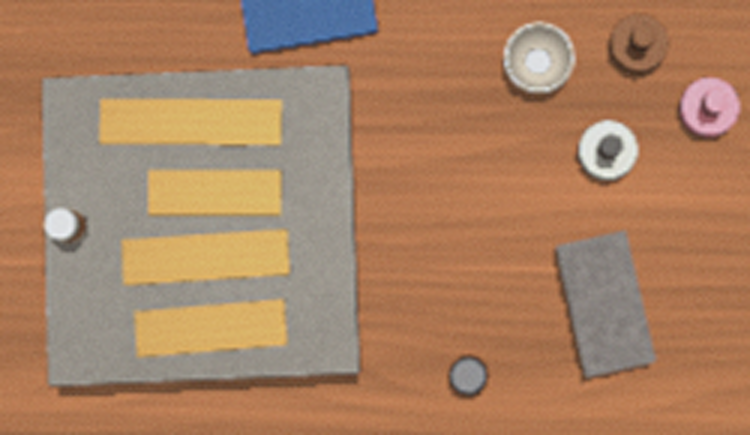

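```bash
cat >> h.py <<'E'
def rects(p,lo=(12,110,120),hi=(32,255,255),roi=(160,130,300,262),z=.063,amin=150,out=True):
    hsv=cv2.cvtColor(cv2.resize(p,None,fx=4,fy=4,interpolation=cv2.INTER_CUBIC),cv2.COLOR_RGB2HSV)
    m=cv2.inRange(hsv,lo,hi); x0,y0,x1,y1=[4*k for k in roi]; mm=np.zeros_like(m); mm[y0:y1,x0:x1]=m[y0:y1,x0:x1]
    R=[]
    for ct in cv2.findContours(mm,0,1)[0]:
        if cv2.contourArea(ct)<amin*16: continue
        q=np.array([w('top',(u+.5)/4-.5,(v+.5)/4-.5,z)[:2] for u,v in ct[:,0]],np.float32)
        r=cv2.minAreaRect(q); bx=cv2.boxPoints(r)
        e=max([bx[1]-bx[0],bx[2]-bx[1]],key=np.linalg.norm); e=e*np.sign(e[1])
        R.append((r[0],sorted(r[1]),np.degrees(np.arctan2(-e[0],e[1]))))
        if out: print('c',np.round(r[0],4),'size',np.round(sorted(r[1]),4),'yaw of long axis from +y',round(R[-1][2],2))
    return R
E
python3 - <<'E'
from h import *
p,d,s=cap('top'); hsv=cv2.cvtColor(p,cv2.COLOR_RGB2HSV)
print(hsv[166,224],hsv[178,224],hsv[200,300],hsv[225,362])
for sat in(110,130,150): print(sat);rects(p,lo=(15,sat,150))
print('riser');rects(p,lo=(0,0,90),hi=(180,70,190),z=.06,roi=(165,140,300,262),amin=2000)
print('block');rects(p,lo=(0,0,60),hi=(180,80,190),z=.03,roi=(335,195,390,260))
E
```

```text
[ 20 133 215] [ 16  19 151] [ 12 137 170] [ 11  20 138]
110
c [0.4511 0.2293] size [0.0492 0.1624] yaw of long axis from +y 5.44
c [0.5284 0.237 ] size [0.0491 0.1808] yaw of long axis from +y 4.36
c [0.5992 0.2288] size [0.0479 0.1444] yaw of long axis from +y 0.71
c [0.6771 0.258 ] size [0.0497 0.1987] yaw of long axis from +y 0.08
130
c [0.4509 0.2295] size [0.0468 0.16  ] yaw of long axis from +y 5.19Traceback (most recent call last):
  File "<stdin>", line 4, in <module>
  File "h.py", line 23, in rects
    q=np.array([w('top',(u+.5)/4-.5,(v+.5)/4-.5,z)[:2] for u,v in ct[:,0]],np.float32)
                ~^^^^^^^^^^^^^^^^^^^^^^^^^^^^^^^^^
  File "h.py", line 9, in w
    c=calibration(n); K=np.array(c['intrinsics']); r=np.linalg.inv(K)@np.array([u,v,1.])
ValueError: time passes only in moves, steps and waits
```

Call:
arm_command:
  commands:
    - {"az": 10,"claw": 1}
    - {"az": 10,"claw": 1}
    - {"az": 10,"claw": 1}
    - {"az": 10,"claw": 1}
    - {"az": 10,"claw": 1}
    - {"az": 10,"claw": 1}
    - {"az": 8.7,"claw": 1}
  grip_force: 20

```text
$.commands[0]: bad value
```

Call:
arm_command:
  commands:
    - {"x": -0.0337,"y": 0.045,"claw": 1}
    - {"x": -0.0337,"y": 0.045,"claw": 1}
    - {"x": -0.0337,"y": 0.045,"claw": 1}
    - {"x": -0.0337,"y": 0.045,"claw": 1}
    - {"x": -0.0337,"y": 0.045,"claw": 1}
    - {"x": -0.0337,"y": 0.045,"claw": 1}
    - {"x": -0.0337,"y": 0.045,"claw": 1}
    - {"x": -0.0337,"y": 0.045,"claw": 1}
    - {"x": -0.0337,"y": 0.045,"claw": 1}
    - {"x": -0.0337,"y": 0.045,"claw": 1}

```text
$.commands[0]: bad value
```

Call:
arm_command:
  commands:
    - {"z": 0.03,"claw": 1}
    - {"z": 0.04,"claw": 1}
    - {"z": 0.04,"claw": 1}
    - {"z": 0.02,"claw": 1}
    - {"claw": 1}
    - {"claw": 1}

```text
$.commands[0]: bad value
```

```bash
sed -i 's/^def w(/import functools\ncal=functools.lru_cache(None)(calibration)\ndef w(/; s/c=calibration(n); K/c=cal(n); K/' h.py
cat >> h.py <<'E'
def tool():
    s=get_state(); R=Ro.from_rotvec(s['orientation']).as_matrix()
    print('t',round(s['clock'],2),'pos',np.round(s['ee_pos'],4),'psi',round(np.degrees(np.arctan2(R[1,0],R[0,0])),2),'tilt',np.round(R[:2,2],4),'F',np.round(s['wrist_force'],2),'w',round(s['width'],4),'q',np.round(s['q'],2))
    return s
E
python3 - <<'E'
from h import *
tool(); p,d,s=cap('wrist','w1')
E
```

```text
t 0.25 pos [0.227  0.5823 0.4045] psi 158.7 tilt [-0.0002 -0.0004] F [ 0.29 -0.27  0.08] w 0.0853 q [ 1.09  0.49  1.56 -0.    1.09 -0.11]
```

View pics/w1.png

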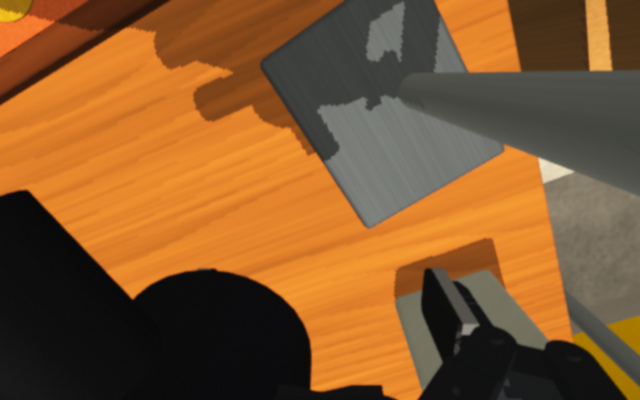

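The moves were refused, so every key is probably required. The picture is still of the start pose.

Call:
arm_command:
  commands:
    - {"x": 0,"y": 0,"z": 0,"ax": 0,"ay": 0,"az": 10,"claw": 1}
    - {"x": 0,"y": 0,"z": 0,"ax": 0,"ay": 0,"az": 10,"claw": 1}
    - {"x": 0,"y": 0,"z": 0,"ax": 0,"ay": 0,"az": 10,"claw": 1}
    - {"x": 0,"y": 0,"z": 0,"ax": 0,"ay": 0,"az": 10,"claw": 1}
    - {"x": 0,"y": 0,"z": 0,"ax": 0,"ay": 0,"az": 10,"claw": 1}
    - {"x": 0,"y": 0,"z": 0,"ax": 0,"ay": 0,"az": 10,"claw": 1}
    - {"x": 0,"y": 0,"z": 0,"ax": 0,"ay": 0,"az": 8.7,"claw": 1}
  grip_force: 20

```text
clock: 1.18
ee_pos: [0.227, 0.5823, 0.4046]
orientation: [2.227, 2.215, -0.0]
wrist_force: [0.0, -0.5, 0.2]
width: 0.0001
```

Call:
arm_command:
  commands:
    - {"x": -0.0337,"y": 0.045,"z": 0,"ax": 0,"ay": 0,"az": 0,"claw": 1}
    - {"x": -0.0337,"y": 0.045,"z": 0,"ax": 0,"ay": 0,"az": 0,"claw": 1}
    - {"x": -0.0337,"y": 0.045,"z": 0,"ax": 0,"ay": 0,"az": 0,"claw": 1}
    - {"x": -0.0337,"y": 0.045,"z": 0,"ax": 0,"ay": 0,"az": 0,"claw": 1}
    - {"x": -0.0337,"y": 0.045,"z": 0,"ax": 0,"ay": 0,"az": 0,"claw": 1}
    - {"x": -0.0337,"y": 0.045,"z": 0,"ax": 0,"ay": 0,"az": 0,"claw": 1}
    - {"x": -0.0337,"y": 0.045,"z": 0,"ax": 0,"ay": 0,"az": 0,"claw": 1}
    - {"x": -0.0337,"y": 0.045,"z": 0,"ax": 0,"ay": 0,"az": 0,"claw": 1}
    - {"x": -0.0337,"y": 0.045,"z": 0,"ax": 0,"ay": 0,"az": 0,"claw": 1}
    - {"x": -0.0337,"y": 0.045,"z": 0,"ax": 0,"ay": 0,"az": 0,"claw": 1}

```text
clock: 2.42
ee_pos: [0.6784, 0.244, 0.4047]
orientation: [-2.222, -2.221, -0.0]
wrist_force: [0.7, 1.1, 0.1]
width: 0.0001
```

Call:
arm_command:
  commands:
    - {"x": 0,"y": 0,"z": 0.03,"ax": 0,"ay": 0,"az": 0,"claw": 1}
    - {"x": 0,"y": 0,"z": 0.04,"ax": 0,"ay": 0,"az": 0,"claw": 1}
    - {"x": 0,"y": 0,"z": 0.04,"ax": 0,"ay": 0,"az": 0,"claw": 1}
    - {"x": 0,"y": 0,"z": 0.03,"ax": 0,"ay": 0,"az": 0,"claw": 1}
    - {"x": 0,"y": 0,"z": 0.01,"ax": 0,"ay": 0,"az": 0,"claw": 1}
    - {"x": 0,"y": 0,"z": 0.005,"ax": 0,"ay": 0,"az": 0,"claw": 1}
    - {"x": 0,"y": 0,"z": 0,"ax": 0,"ay": 0,"az": 0,"claw": 1}
    - {"x": 0,"y": 0,"z": 0,"ax": 0,"ay": 0,"az": 0,"claw": 1}

```text
clock: 3.42
ee_pos: [0.6772, 0.2454, 0.2509]
orientation: [2.221, 2.221, 0.002]
wrist_force: [0.2, 0.0, 0.1]
width: 0.0002
```

Run:
```python
from h import *
tool(); p,d,s=cap('top')
print('riser');rects(p,lo=(0,0,90),hi=(180,70,190),z=.06,roi=(165,140,300,262),amin=2000)
print('block');rects(p,lo=(0,0,60),hi=(180,80,190),z=.03,roi=(335,195,390,260))
```

```text
t 3.42 pos [0.6772 0.2454 0.2509] psi 90.0 tilt [0.0017 0.0005] F [0.17 0.01 0.1 ] w 0.0002 q [0.26 0.78 1.43 0.   0.93 0.26]
riser
c [0.5696 0.151 ] size [0.1519 0.3412] yaw of long axis from +y -87.07
block
c [ 0.4833 -0.2032] size [0.0823 0.1513] yaw of long axis from +y -76.57
```

Call:
arm_command:
  commands:
    - {"x": 0,"y": 0,"z": 0.008,"ax": 0,"ay": 0,"az": 0,"claw": 1}
    - {"x": 0,"y": 0,"z": 0.004,"ax": 0,"ay": 0,"az": 0,"claw": 1}
    - {"x": 0,"y": 0,"z": 0.001,"ax": 0,"ay": 0,"az": 0,"claw": 1}
    - {"x": 0,"y": 0,"z": 0.001,"ax": 0,"ay": 0,"az": 0,"claw": 1}
    - {"x": 0,"y": 0,"z": 0,"ax": 0,"ay": 0,"az": 0,"claw": 1}

```text
clock: 4.1
ee_pos: [0.6769, 0.2453, 0.2365]
orientation: [-2.221, -2.221, 0.0]
wrist_force: [-4.3, -0.6, 7.4]
width: -0.0001
```

Call:
arm_command:
  commands:
    - {"x": -0.004,"y": 0,"z": 0.0003,"ax": 0,"ay": 0,"az": 0,"claw": 1}
    - {"x": -0.01,"y": 0,"z": 0,"ax": 0,"ay": 0,"az": 0,"claw": 1}
    - {"x": -0.012,"y": 0,"z": 0,"ax": 0,"ay": 0,"az": 0,"claw": 1}
    - {"x": -0.012,"y": 0,"z": 0,"ax": 0,"ay": 0,"az": 0,"claw": 1}
    - {"x": -0.012,"y": 0,"z": 0,"ax": 0,"ay": 0,"az": 0,"claw": 1}

```text
clock: 4.72
ee_pos: [0.6773, 0.1957, 0.2365]
orientation: [2.221, 2.221, 0.005]
wrist_force: [1.1, 4.6, 6.6]
width: -0.0001
```

Run:
```python
from h import *
tool(); p,d,s=cap('wrist','w2'); p,d,s=cap('top')
rects(p,lo=(15,110,150))
```

```text
t 4.72 pos [0.6773 0.1957 0.2365] psi 90.0 tilt [0.0026 0.0015] F [1.13 4.57 6.56] w -0.0001 q [0.19 0.78 1.48 0.   0.88 0.19]
c [0.6791 0.1363] size [0.0483 0.0557] yaw of long axis from +y 0.69
```

View pics/w2.png

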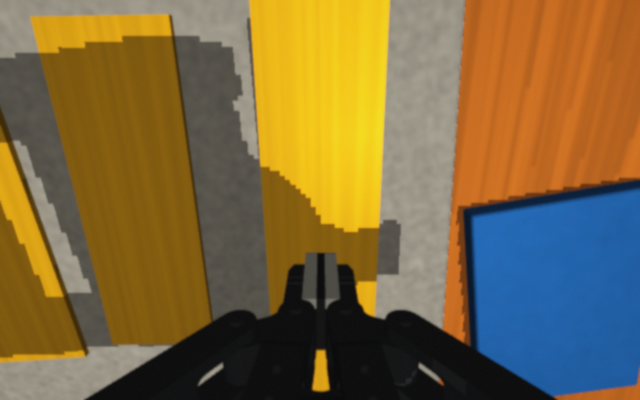

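The panel follows the fingers: in the wrist view the tips sit at about (320,260) on the far panel, and its front end has moved 50 mm. I drag the remaining 65 mm.

Call:
arm_command:
  commands:
    - {"x": -0.012,"y": 0,"z": 0,"ax": 0,"ay": 0,"az": 0,"claw": 1}
    - {"x": -0.012,"y": 0,"z": 0,"ax": 0,"ay": 0,"az": 0,"claw": 1}
    - {"x": -0.012,"y": 0,"z": 0,"ax": 0,"ay": 0,"az": 0,"claw": 1}
    - {"x": -0.012,"y": 0,"z": 0,"ax": 0,"ay": 0,"az": 0,"claw": 1}
    - {"x": -0.012,"y": 0,"z": 0,"ax": 0,"ay": 0,"az": 0,"claw": 1}
    - {"x": -0.005,"y": 0,"z": 0,"ax": 0,"ay": 0,"az": 0,"claw": 1}
    - {"x": 0,"y": 0,"z": 0,"ax": 0,"ay": 0,"az": 0,"claw": 1}
    - {"x": 0,"y": 0,"z": -0.01,"ax": 0,"ay": 0,"az": 0,"claw": 1}
    - {"x": 0,"y": 0,"z": -0.02,"ax": 0,"ay": 0,"az": 0,"claw": 1}
    - {"x": 0,"y": 0,"z": -0.05,"ax": 0,"ay": 0,"az": 0,"claw": 1}

```text
clock: 6.08
ee_pos: [0.6768, 0.1303, 0.3153]
orientation: [-2.22, -2.22, 0.004]
wrist_force: [0.5, 0.0, 0.2]
width: 0.0001
```

Call:
arm_command:
  commands:
    - {"x": -0.05,"y": 0,"z": 0,"ax": 0,"ay": 0,"az": 0,"claw": 0}
    - {"x": -0.05,"y": 0,"z": 0,"ax": 0,"ay": 0,"az": 0,"claw": 0}
    - {"x": -0.05,"y": 0,"z": 0,"ax": 0,"ay": 0,"az": 0,"claw": 0}
    - {"x": -0.05,"y": 0,"z": 0,"ax": 0,"ay": 0,"az": 0,"claw": 0}
    - {"x": 0,"y": 0,"z": 0,"ax": 0,"ay": 0,"az": 0,"claw": 0}
    - {"x": 0,"y": 0,"z": 0,"ax": 0,"ay": 0,"az": 0,"claw": 0}

```text
clock: 6.82
ee_pos: [0.677, -0.0694, 0.3162]
orientation: [2.222, 2.221, 0.001]
wrist_force: [0.7, 0.1, 0.3]
width: 0.085
```

Run:
```python
from h import *
tool(); cap('wrist','w3');p,d,s=cap('top')
rects(p,lo=(15,110,150))
```

```text
t 6.83 pos [ 0.677  -0.0694  0.3162] psi 89.98 tilt [0.0007 0.0001] F [0.72 0.06 0.28] w 0.085 q [-0.2   0.66  1.5   0.    0.98 -0.2 ]
c [0.4507 0.2291] size [0.0501 0.162 ] yaw of long axis from +y 5.39
c [0.5283 0.237 ] size [0.0494 0.1806] yaw of long axis from +y 4.51
c [0.5992 0.2288] size [0.0479 0.1443] yaw of long axis from +y 0.71
c [0.6786 0.1456] size [0.0541 0.2013] yaw of long axis from +y 0.16
```

View pics/w3.png

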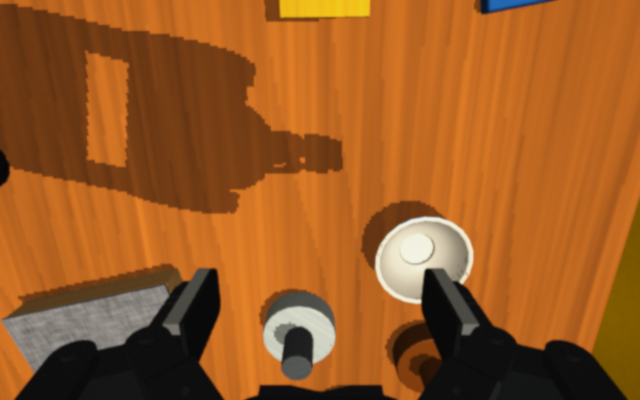

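The wrist view shows the panel's front end at row 18, columns 279–370, clear of the riser. It also shows the steel weight with its dark knob at (298,340), the brown look-alike at (425,360) and the bowl at (425,255).

Run:
```python
from h import *
s=get_state()
for u,v in((280,18),(370,16),(279,2),(370,2)): print(np.round(w('wrist',u,v,.063,s=s),4))
```

```text
[0.6549 0.0456 0.063 ]
[0.7055 0.0466 0.063 ]
[0.6546 0.0536 0.063 ]
[0.7052 0.0536 0.063 ]
```

Call:
arm_command:
  commands:
    - {"x": 0.045,"y": 0.002,"z": 0,"ax": 0,"ay": 0,"az": 0,"claw": 0}
    - {"x": 0.045,"y": 0,"z": 0,"ax": 0,"ay": 0,"az": 0,"claw": 0}
    - {"x": 0.0415,"y": 0,"z": 0,"ax": 0,"ay": 0,"az": 0,"claw": 0}
    - {"x": 0,"y": 0,"z": 0.03,"ax": 0,"ay": 0,"az": 0,"claw": 0}
    - {"x": 0,"y": 0,"z": 0.03,"ax": 0,"ay": 0,"az": 0,"claw": 0}
    - {"x": 0,"y": 0,"z": 0.03,"ax": 0,"ay": 0,"az": 0,"claw": 0}
    - {"x": 0,"y": 0,"z": 0.012,"ax": 0,"ay": 0,"az": 0,"claw": 0}
    - {"x": 0,"y": 0,"z": 0,"ax": 0,"ay": 0,"az": 0,"claw": 0}
    - {"x": 0,"y": 0,"z": 0,"ax": 0,"ay": 0,"az": 0,"claw": 0}

```text
clock: 8.05
ee_pos: [0.6793, 0.0621, 0.2147]
orientation: [2.22, 2.221, 0.002]
wrist_force: [0.3, -0.2, 0.4]
width: 0.0851
```

Call:
arm_command:
  commands:
    - {"x": 0,"y": 0,"z": 0,"ax": 0,"ay": 0,"az": 0,"claw": 1}
    - {"x": 0,"y": 0,"z": 0,"ax": 0,"ay": 0,"az": 0,"claw": 1}
    - {"x": 0,"y": 0,"z": 0,"ax": 0,"ay": 0,"az": 0,"claw": 1}
    - {"x": 0,"y": 0,"z": 0,"ax": 0,"ay": 0,"az": 0,"claw": 1}
    - {"x": 0,"y": 0,"z": 0,"ax": 0,"ay": 0,"az": 0,"claw": 1}
    - {"x": 0,"y": 0,"z": 0,"ax": 0,"ay": 0,"az": 0,"claw": 1}
  grip_force: 20

```text
clock: 8.8
ee_pos: [0.6791, 0.0618, 0.2139]
orientation: [2.221, 2.221, 0.001]
wrist_force: [-0.1, -0.3, 5.9]
width: 0.049
```

Call:
arm_command:
  commands:
    - {"x": 0,"y": 0,"z": -0.002,"ax": 0,"ay": 0,"az": 0,"claw": 1}
    - {"x": 0,"y": 0,"z": -0.005,"ax": 0,"ay": 0,"az": 0,"claw": 1}
    - {"x": 0,"y": 0,"z": -0.01,"ax": 0,"ay": 0,"az": 0,"claw": 1}
    - {"x": 0,"y": 0,"z": -0.02,"ax": 0,"ay": 0,"az": 0,"claw": 1}
    - {"x": 0,"y": 0,"z": -0.02,"ax": 0,"ay": 0,"az": 0,"claw": 1}
    - {"x": 0,"y": 0,"z": 0,"ax": 0,"ay": 0,"az": 0,"claw": 1}

```text
clock: 9.55
ee_pos: [0.6793, 0.0619, 0.273]
orientation: [2.219, 2.22, 0.004]
wrist_force: [0.1, 0.6, -0.3]
width: 0.0495
```

Run:
```python
from h import *
tool(); p,d,s=cap('wrist','w4')
c=cal('wrist');M=np.array(c['mount']);Rt=Ro.from_rotvec(s['orientation']).as_matrix()
for v in(20,60,100,150,200,230): 
  print(v,p[v,320],np.round(w('wrist',320,v,d=d[v,320],s=s),4))
```

```text
t 9.55 pos [0.6793 0.0619 0.273 ] psi 90.0 tilt [0.0039 0.    ] F [ 0.07  0.61 -0.33] w 0.0495 q [-0.01  0.71  1.53  0.    0.9  -0.01]
20 [240 194  25] [0.6803 0.162  0.1206]
60 [241 198  26] [0.6803 0.1504 0.1225]
100 [242 197  25] [0.6803 0.1383 0.1234]
150 [240 191  26] [0.6803 0.1217 0.1225]
200 [236 183  24] [0.6802 0.1032 0.1217]
230 [128  91  15] [0.6802 0.0915 0.1221]
```

View pics/w4.png

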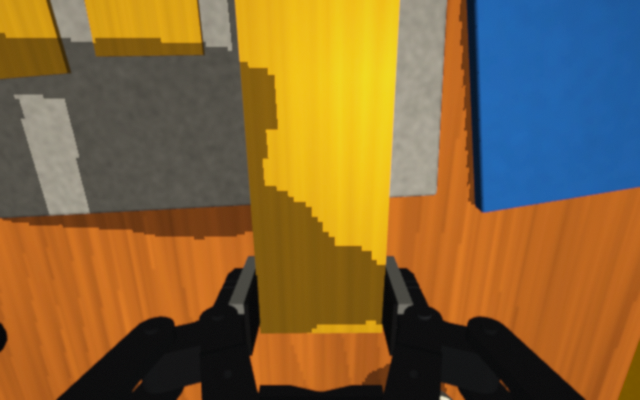

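The panel is held level (depth gives z≈0.122 along it) and centred between the pads. I carry it over the block.

Call:
arm_command:
  commands:
    - {"x": -0.012,"y": -0.0061,"z": 0,"ax": 0,"ay": 0,"az": 0,"claw": 1}
    - {"x": -0.025,"y": -0.0127,"z": 0,"ax": 0,"ay": 0,"az": 0,"claw": 1}
    - {"x": -0.038,"y": -0.0193,"z": 0,"ax": 0,"ay": 0,"az": 0,"claw": 1}
    - {"x": -0.038,"y": -0.0193,"z": 0,"ax": 0,"ay": 0,"az": 0,"claw": 1}
    - {"x": -0.038,"y": -0.0193,"z": 0,"ax": 0,"ay": 0,"az": 0,"claw": 1}
    - {"x": -0.038,"y": -0.0193,"z": 0,"ax": 0,"ay": 0,"az": 0,"claw": 1}
    - {"x": -0.038,"y": -0.0193,"z": 0,"ax": 0,"ay": 0,"az": 0,"claw": 1}
    - {"x": -0.038,"y": -0.0193,"z": 0,"ax": 0,"ay": 0,"az": 0,"claw": 1}
    - {"x": -0.038,"y": -0.0193,"z": 0,"ax": 0,"ay": 0,"az": 0,"claw": 1}
    - {"x": -0.027,"y": -0.0137,"z": 0,"ax": 0,"ay": 0,"az": 0,"claw": 1}

```text
clock: 10.85
ee_pos: [0.5098, -0.27, 0.2698]
orientation: [-2.222, -2.219, 0.0]
wrist_force: [0.1, 0.0, -0.6]
width: 0.0493
```

Call:
arm_command:
  commands:
    - {"x": -0.0169,"y": -0.0087,"z": 0,"ax": 0,"ay": 0,"az": 0,"claw": 1}
    - {"x": 0,"y": 0,"z": 0,"ax": 0,"ay": 0,"az": -4.5,"claw": 1}
    - {"x": 0,"y": 0,"z": 0,"ax": 0,"ay": 0,"az": -4.5,"claw": 1}
    - {"x": 0,"y": 0,"z": 0,"ax": 0,"ay": 0,"az": -4.5,"claw": 1}
    - {"x": 0,"y": 0,"z": 0.02,"ax": 0,"ay": 0,"az": 0,"claw": 1}
    - {"x": 0,"y": 0,"z": 0.03,"ax": 0,"ay": 0,"az": 0,"claw": 1}
    - {"x": 0,"y": 0,"z": 0.02,"ax": 0,"ay": 0,"az": 0,"claw": 1}
    - {"x": 0,"y": 0,"z": 0,"ax": 0,"ay": 0,"az": 0,"claw": 1}
    - {"x": 0,"y": 0,"z": 0,"ax": 0,"ay": 0,"az": 0,"claw": 1}

```text
clock: 11.98
ee_pos: [0.5028, -0.2851, 0.2009]
orientation: [1.945, 2.467, 0.0]
wrist_force: [0.6, -0.2, -0.3]
width: 0.0493
```

Run:
```python
from h import *
tool(); cap('wrist','w5'); p,d,s=cap('top'); rects(p,lo=(15,110,130),roi=(320,170,400,270),z=.049)
```

```text
t 11.97 pos [ 0.5028 -0.2851  0.2009] psi 103.51 tilt [ 0.0004 -0.0002] F [ 0.56 -0.15 -0.27] w 0.0493 q [-0.63  0.7   1.84  0.    0.6  -0.87]
c [ 0.4762 -0.1786] size [0.0542 0.129 ] yaw of long axis from +y 12.13
```

View pics/w5.png

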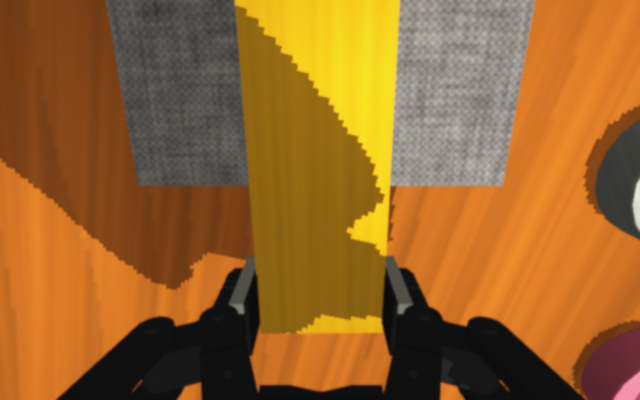

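```bash
cat >> h.py <<'E'
def tl(pt,s):  # world point in tool axes
    return Ro.from_rotvec(s['orientation']).as_matrix().T@(np.array(pt)-s['ee_pos'])
E
python3 - <<'E'
from h import *
s=get_state()
for u,v,z in((138,186,.03),(504,186,.03),(262,333,.05),(382,333,.05)): q=w('wrist',u,v,z,s=s);print(np.round(q,4),np.round(tl(q,s),4))
E
```

```text
[ 0.4206 -0.2635  0.03  ] [ 0.0404 -0.0751  0.1711]
[ 0.5682 -0.2282  0.03  ] [0.0402 0.0767 0.1713]
[ 0.4839 -0.3076  0.05  ] [-0.0173 -0.0238  0.1513]
[ 0.5324 -0.2961  0.05  ] [-0.0174  0.026   0.1513]
```

Block edge row 186 and panel end row 333 put the panel centre within about 2 mm of the block centre. I lower it.

Call:
arm_command:
  commands:
    - {"x": -0.002,"y": 0,"z": 0.007,"ax": 0,"ay": 0,"az": 0,"claw": 1}
    - {"x": 0,"y": 0,"z": 0.006,"ax": 0,"ay": 0,"az": 0,"claw": 1}
    - {"x": 0,"y": 0,"z": 0.002,"ax": 0,"ay": 0,"az": 0,"claw": 1}
    - {"x": 0,"y": 0,"z": 0.001,"ax": 0,"ay": 0,"az": 0,"claw": 1}
    - {"x": 0,"y": 0,"z": 0.0005,"ax": 0,"ay": 0,"az": 0,"claw": 1}
    - {"x": 0,"y": 0,"z": 0,"ax": 0,"ay": 0,"az": 0,"claw": 1}

```text
clock: 12.82
ee_pos: [0.5031, -0.287, 0.184]
orientation: [-1.945, -2.467, -0.0]
wrist_force: [-1.4, -0.1, 1.4]
width: 0.0495
```

Call:
arm_command:
  commands:
    - {"x": 0,"y": 0,"z": 0,"ax": 0,"ay": 0,"az": 0,"claw": 0}
    - {"x": 0,"y": 0,"z": 0,"ax": 0,"ay": 0,"az": 0,"claw": 0}
    - {"x": 0,"y": 0,"z": 0,"ax": 0,"ay": 0,"az": 0,"claw": 0}
    - {"x": 0,"y": 0,"z": 0,"ax": 0,"ay": 0,"az": 0,"claw": 0}
    - {"x": 0,"y": 0,"z": -0.01,"ax": 0,"ay": 0,"az": 0,"claw": 0}
    - {"x": 0,"y": 0,"z": -0.03,"ax": 0,"ay": 0,"az": 0,"claw": 0}
    - {"x": 0,"y": 0,"z": -0.04,"ax": 0,"ay": 0,"az": 0,"claw": 0}
    - {"x": 0,"y": 0,"z": -0.04,"ax": 0,"ay": 0,"az": 0,"claw": 0}
    - {"x": 0,"y": 0,"z": 0,"ax": 0,"ay": 0,"az": 9,"claw": 1}

```text
clock: 13.95
ee_pos: [0.5034, -0.2871, 0.3077]
orientation: [2.132, 2.3, 0.001]
wrist_force: [-0.0, 0.1, 0.3]
width: 0.0699
```

Call:
arm_command:
  commands:
    - {"x": 0.0505,"y": 0.0066,"z": 0,"ax": 0,"ay": 0,"az": 0,"claw": 1}
    - {"x": 0.0505,"y": 0.0066,"z": 0,"ax": 0,"ay": 0,"az": 0,"claw": 1}
    - {"x": 0.0505,"y": 0.0066,"z": 0,"ax": 0,"ay": 0,"az": 0,"claw": 1}
    - {"x": 0.0505,"y": 0.0066,"z": 0,"ax": 0,"ay": 0,"az": 0,"claw": 1}
    - {"x": 0.0505,"y": 0.0066,"z": 0,"ax": 0,"ay": 0,"az": 0,"claw": 1}
    - {"x": 0.0505,"y": 0.0066,"z": 0,"ax": 0,"ay": 0,"az": 0,"claw": 1}
    - {"x": 0.0505,"y": 0.0066,"z": 0,"ax": 0,"ay": 0,"az": 0,"claw": 1}
    - {"x": 0.0505,"y": 0.0066,"z": 0,"ax": 0,"ay": 0,"az": 0,"claw": 1}
    - {"x": 0.0505,"y": 0.0066,"z": 0,"ax": 0,"ay": 0,"az": 0,"claw": 1}
    - {"x": 0.0505,"y": 0.0066,"z": 0,"ax": 0,"ay": 0,"az": 0,"claw": 1}

```text
clock: 15.2
ee_pos: [0.5291, 0.2233, 0.3047]
orientation: [2.132, 2.307, 0.001]
wrist_force: [0.9, -0.5, -0.2]
width: 0.0002
```

Run:
```python
from h import *
tool(); p,d,s=cap('top'); R=rects(p,lo=(15,110,130),roi=(320,170,400,270),z=.033)
d1=np.array(R[0][0])-(.4834,-.2031);print(d1)
cv2.imwrite('pics/t2.png',cv2.resize(p[120:270,160:410],None,fx=3,fy=3,interpolation=cv2.INTER_CUBIC)[:,:,::-1])
```

```text
t 15.2 pos [0.5291 0.2233 0.3047] psi 94.5 tilt [0.0007 0.0003] F [ 0.94 -0.49 -0.17] w 0.0002 q [0.28 0.54 1.79 0.   0.81 0.21]
c [ 0.4824 -0.203 ] size [0.0549 0.2046] yaw of long axis from +y 14.05
[-9.68439245e-04  6.02942467e-05]
```

View pics/t2.png

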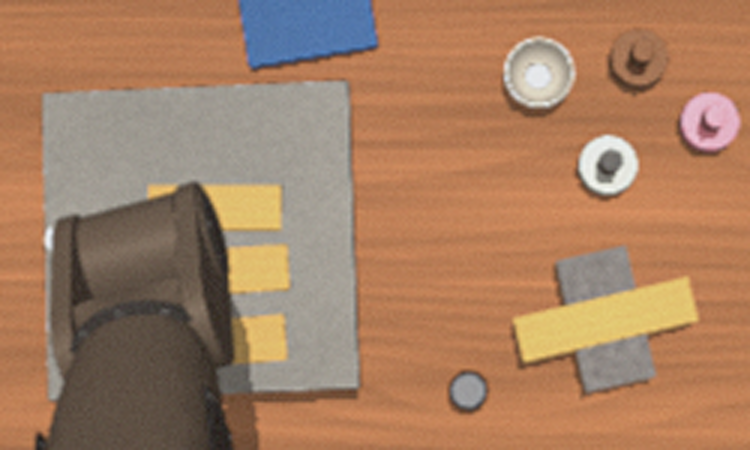

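The longest panel lies across the block, centred within 1 mm with its yaw off by 0.6° (crop (605,320)). The second panel is next: press and drag.

Call:
arm_command:
  commands:
    - {"x": 0,"y": 0,"z": 0.03,"ax": 0,"ay": 0,"az": 0,"claw": 1}
    - {"x": 0,"y": 0,"z": 0.025,"ax": 0,"ay": 0,"az": 0,"claw": 1}
    - {"x": 0,"y": 0,"z": 0.008,"ax": 0,"ay": 0,"az": 0,"claw": 1}
    - {"x": 0,"y": 0,"z": 0.003,"ax": 0,"ay": 0,"az": 0,"claw": 1}
    - {"x": 0,"y": 0,"z": 0.001,"ax": 0,"ay": 0,"az": 0,"claw": 1}
    - {"x": 0,"y": 0,"z": 0.001,"ax": 0,"ay": 0,"az": 0,"claw": 1}
    - {"x": 0,"y": 0,"z": 0,"ax": 0,"ay": 0,"az": 0,"claw": 1}

```text
clock: 16.12
ee_pos: [0.5295, 0.2216, 0.2365]
orientation: [2.132, 2.306, 0.002]
wrist_force: [-0.3, -0.4, 3.9]
width: -0.0001
```

Call:
arm_command:
  commands:
    - {"x": -0.004,"y": 0,"z": 0.0004,"ax": 0,"ay": 0,"az": 0,"claw": 1}
    - {"x": -0.01,"y": 0,"z": 0,"ax": 0,"ay": 0,"az": 0,"claw": 1}
    - {"x": -0.012,"y": 0,"z": 0,"ax": 0,"ay": 0,"az": 0,"claw": 1}
    - {"x": -0.012,"y": 0,"z": 0,"ax": 0,"ay": 0,"az": 0,"claw": 1}
    - {"x": -0.012,"y": 0,"z": 0,"ax": 0,"ay": 0,"az": 0,"claw": 1}
    - {"x": -0.012,"y": 0,"z": 0,"ax": 0,"ay": 0,"az": 0,"claw": 1}
    - {"x": -0.012,"y": 0,"z": 0,"ax": 0,"ay": 0,"az": 0,"claw": 1}
    - {"x": -0.012,"y": 0,"z": 0,"ax": 0,"ay": 0,"az": 0,"claw": 1}
    - {"x": -0.012,"y": 0,"z": 0,"ax": 0,"ay": 0,"az": 0,"claw": 1}
    - {"x": -0.012,"y": 0,"z": 0,"ax": 0,"ay": 0,"az": 0,"claw": 1}

```text
clock: 17.38
ee_pos: [0.5383, 0.112, 0.2365]
orientation: [2.132, 2.306, 0.004]
wrist_force: [-1.0, 7.6, 8.8]
width: -0.0
```

Call:
arm_command:
  commands:
    - {"x": 0,"y": 0,"z": 0,"ax": 0,"ay": 0,"az": 0,"claw": 1}
    - {"x": 0,"y": 0,"z": -0.01,"ax": 0,"ay": 0,"az": 0,"claw": 1}
    - {"x": 0,"y": 0,"z": -0.02,"ax": 0,"ay": 0,"az": 0,"claw": 1}
    - {"x": 0,"y": 0,"z": -0.05,"ax": 0,"ay": 0,"az": 0,"claw": 1}
    - {"x": -0.05,"y": 0,"z": 0,"ax": 0,"ay": 0,"az": 0,"claw": 0}
    - {"x": -0.05,"y": 0,"z": 0,"ax": 0,"ay": 0,"az": 0,"claw": 0}
    - {"x": -0.05,"y": 0,"z": 0,"ax": 0,"ay": 0,"az": 0,"claw": 0}
    - {"x": -0.05,"y": 0,"z": 0,"ax": 0,"ay": 0,"az": 0,"claw": 0}
    - {"x": 0,"y": 0,"z": 0,"ax": 0,"ay": 0,"az": 0,"claw": 0}
    - {"x": 0,"y": 0,"z": 0,"ax": 0,"ay": 0,"az": 0,"claw": 0}

```text
clock: 18.62
ee_pos: [0.5535, -0.0872, 0.3157]
orientation: [-2.133, -2.306, -0.0]
wrist_force: [0.3, 0.2, -0.0]
width: 0.0856
```

Run:
```python
from h import *
tool(); p,d,s=cap('top'); rects(p,lo=(15,110,130))
p,d,s=cap('wrist','w6')
```

```text
t 18.62 pos [ 0.5535 -0.0872  0.3157] psi 94.47 tilt [-0.0002  0.0003] F [ 0.25  0.17 -0.  ] w 0.0856 q [-0.27  0.51  1.81  0.    0.82 -0.35]
c [0.451  0.2295] size [0.0492 0.1627] yaw of long axis from +y 5.52
c [0.537  0.1256] size [0.0543 0.1835] yaw of long axis from +y 4.53
c [0.5992 0.2288] size [0.0479 0.1443] yaw of long axis from +y 0.71
```

Call:
arm_command:
  commands:
    - {"x": 0.046,"y": 0.0008,"z": 0,"ax": 0,"ay": 0,"az": 0,"claw": 0}
    - {"x": 0.046,"y": 0,"z": 0,"ax": 0,"ay": 0,"az": 0,"claw": 0}
    - {"x": 0.0464,"y": 0,"z": 0,"ax": 0,"ay": 0,"az": 0,"claw": 0}
    - {"x": 0,"y": 0,"z": 0.03,"ax": 0,"ay": 0,"az": 0,"claw": 0}
    - {"x": 0,"y": 0,"z": 0.03,"ax": 0,"ay": 0,"az": 0,"claw": 0}
    - {"x": 0,"y": 0,"z": 0.03,"ax": 0,"ay": 0,"az": 0,"claw": 0}
    - {"x": 0,"y": 0,"z": 0.012,"ax": 0,"ay": 0,"az": 0,"claw": 0}
    - {"x": 0,"y": 0,"z": 0,"ax": 0,"ay": 0,"az": 0,"claw": 0}
    - {"x": 0,"y": 0,"z": 0,"ax": 0,"ay": 0,"az": 0,"claw": 0}

```text
clock: 19.85
ee_pos: [0.5438, 0.0508, 0.2145]
orientation: [2.131, 2.307, 0.002]
wrist_force: [0.6, 0.6, 0.8]
width: 0.0855
```

Call:
arm_command:
  commands:
    - {"x": 0,"y": 0,"z": 0,"ax": 0,"ay": 0,"az": 0,"claw": 1}
    - {"x": 0,"y": 0,"z": 0,"ax": 0,"ay": 0,"az": 0,"claw": 1}
    - {"x": 0,"y": 0,"z": 0,"ax": 0,"ay": 0,"az": 0,"claw": 1}
    - {"x": 0,"y": 0,"z": 0,"ax": 0,"ay": 0,"az": 0,"claw": 1}
    - {"x": 0,"y": 0,"z": 0,"ax": 0,"ay": 0,"az": 0,"claw": 1}
    - {"x": 0,"y": 0,"z": 0,"ax": 0,"ay": 0,"az": 0,"claw": 1}
  grip_force: 20

```text
clock: 20.6
ee_pos: [0.5437, 0.0505, 0.2137]
orientation: [2.132, 2.307, 0.001]
wrist_force: [-0.1, -1.2, 4.6]
width: 0.0491
```

Call:
arm_command:
  commands:
    - {"x": 0,"y": 0,"z": -0.002,"ax": 0,"ay": 0,"az": 0,"claw": 1}
    - {"x": 0,"y": 0,"z": -0.005,"ax": 0,"ay": 0,"az": 0,"claw": 1}
    - {"x": 0,"y": 0,"z": -0.01,"ax": 0,"ay": 0,"az": 0,"claw": 1}
    - {"x": 0,"y": 0,"z": -0.02,"ax": 0,"ay": 0,"az": 0,"claw": 1}
    - {"x": 0,"y": 0,"z": -0.02,"ax": 0,"ay": 0,"az": 0,"claw": 1}
    - {"x": 0,"y": 0,"z": 0,"ax": 0,"ay": 0,"az": 0,"claw": 1}

```text
clock: 21.35
ee_pos: [0.5437, 0.0506, 0.272]
orientation: [2.131, 2.305, 0.003]
wrist_force: [0.5, 0.2, -0.2]
width: 0.0493
```

```bash
cat >> h.py <<'E'
def held():  # panel in the jaws seen by the wrist camera: level check, front end and lateral centre in tool axes
    p,d,s=cap('wrist'); pts=[tl(w('wrist',320,v,d=d[v,320],s=s),s) for v in range(20,230,10)]
    k=np.array([q for q in pts]); print('top surface tool z along x: slope deg',round(np.degrees(np.arctan(np.polyfit(k[:,0],k[:,2],1)[0])),2),'z med',round(np.median(k[:,2]),4))
    h=cv2.cvtColor(p,cv2.COLOR_RGB2HSV)
    g=cv2.inRange(h,(20,150,60),(32,255,255)); col=g[200:390,300:340].mean(1)>128
    v=200+np.where(col)[0].max(); 
    e=tl(w('wrist',320,v+.5,d=np.median(d[v-6:v-1,320]),s=s),s)
    print('front end row',v,'tool x',round(e[0],4))
    for r in(100,220):
        c=np.where(g[r])[0]; c=c[(c>200)&(c<440)]; a,b=[tl(w('wrist',u,r,d=d[r,320],s=s),s) for u in(c.min(),c.max()+1)]
        print('row',r,'sides tool y',round(a[1],4),round(b[1],4),'at x',round(a[0],3))
E
python3 - <<'E'
from h import *
tool(); held()
E
```

```text
t 21.35 pos [0.5437 0.0506 0.272 ] psi 94.5 tilt [ 0.0029 -0.    ] F [ 0.49  0.19 -0.23] w 0.0493 q [-0.03  0.56  1.88  0.    0.7  -0.11]
top surface tool z along x: slope deg 0.41 z med 0.1511
front end row 331 tool x -0.0151
row 100 sides tool y -0.0244 0.0249 at x 0.076
row 220 sides tool y -0.0236 0.0251 at x 0.034
```

Call:
arm_command:
  commands:
    - {"x": -0.012,"y": -0.0025,"z": 0,"ax": 0,"ay": 0,"az": 0,"claw": 1}
    - {"x": -0.025,"y": -0.0053,"z": 0,"ax": 0,"ay": 0,"az": 0,"claw": 1}
    - {"x": -0.038,"y": -0.008,"z": 0,"ax": 0,"ay": 0,"az": 0,"claw": 1}
    - {"x": -0.038,"y": -0.008,"z": 0,"ax": 0,"ay": 0,"az": 0,"claw": 1}
    - {"x": -0.038,"y": -0.008,"z": 0,"ax": 0,"ay": 0,"az": 0,"claw": 1}
    - {"x": -0.038,"y": -0.008,"z": 0,"ax": 0,"ay": 0,"az": 0,"claw": 1}
    - {"x": -0.038,"y": -0.008,"z": 0,"ax": 0,"ay": 0,"az": 0,"claw": 1}
    - {"x": -0.038,"y": -0.008,"z": 0,"ax": 0,"ay": 0,"az": 0,"claw": 1}
    - {"x": -0.038,"y": -0.008,"z": 0,"ax": 0,"ay": 0,"az": 0,"claw": 1}
    - {"x": -0.0197,"y": -0.0042,"z": 0,"ax": 0,"ay": 0,"az": 0,"claw": 1}

```text
clock: 22.65
ee_pos: [0.5003, -0.2786, 0.2696]
orientation: [-2.134, -2.304, 0.0]
wrist_force: [0.5, -0.1, -1.8]
width: 0.0497
```

Call:
arm_command:
  commands:
    - {"x": 0,"y": 0,"z": 0,"ax": 0,"ay": 0,"az": -4.5,"claw": 1}
    - {"x": 0,"y": 0,"z": 0,"ax": 0,"ay": 0,"az": -4.5,"claw": 1}
    - {"x": 0,"y": 0,"z": 0.02,"ax": 0,"ay": 0,"az": 0,"claw": 1}
    - {"x": 0,"y": 0,"z": 0.03,"ax": 0,"ay": 0,"az": 0,"claw": 1}
    - {"x": 0,"y": 0,"z": 0.02,"ax": 0,"ay": 0,"az": 0,"claw": 1}
    - {"x": 0,"y": 0,"z": 0,"ax": 0,"ay": 0,"az": 0,"claw": 1}
    - {"x": 0,"y": 0,"z": 0,"ax": 0,"ay": 0,"az": 0,"claw": 1}

```text
clock: 23.52
ee_pos: [0.5011, -0.2764, 0.2008]
orientation: [-1.945, -2.467, -0.0]
wrist_force: [-0.2, 0.1, -1.0]
width: 0.0495
```

Run:
```python
from h import *
tool(); cap('wrist','w7'); s=get_state(); print(tl((.4834,-.2031,.03),s))
```

```text
t 23.52 pos [ 0.5011 -0.2764  0.2008] psi 103.5 tilt [-0.0001  0.0002] F [-0.18  0.09 -1.01] w 0.0495 q [-0.62  0.69  1.86  0.    0.59 -0.86]
[ 0.07550254 -0.00021179  0.17102258]
```

View pics/w7.png

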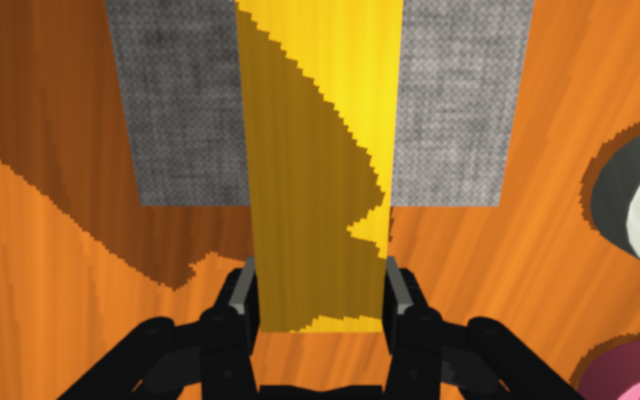

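The held panel is square over the block (block front edge at row 207, columns 142–500; panel columns 250–392). I lower and check force.

Call:
arm_command:
  commands:
    - {"x": 0,"y": 0,"z": 0.006,"ax": 0,"ay": 0,"az": 0,"claw": 1}
    - {"x": 0,"y": 0,"z": 0.004,"ax": 0,"ay": 0,"az": 0,"claw": 1}
    - {"x": 0,"y": 0,"z": 0.002,"ax": 0,"ay": 0,"az": 0,"claw": 1}
    - {"x": 0,"y": 0,"z": 0.001,"ax": 0,"ay": 0,"az": 0,"claw": 1}
    - {"x": 0,"y": 0,"z": 0.0005,"ax": 0,"ay": 0,"az": 0,"claw": 1}
    - {"x": 0,"y": 0,"z": 0,"ax": 0,"ay": 0,"az": 0,"claw": 1}

```text
clock: 24.32
ee_pos: [0.5013, -0.2766, 0.188]
orientation: [1.944, 2.466, 0.0]
wrist_force: [-0.8, 0.5, 8.5]
width: 0.0496
```

Call:
arm_command:
  commands:
    - {"x": 0,"y": 0,"z": 0,"ax": 0,"ay": 0,"az": 0,"claw": 0}
    - {"x": 0,"y": 0,"z": 0,"ax": 0,"ay": 0,"az": 0,"claw": 0}
    - {"x": 0,"y": 0,"z": 0,"ax": 0,"ay": 0,"az": 0,"claw": 0}
    - {"x": 0,"y": 0,"z": 0,"ax": 0,"ay": 0,"az": 0,"claw": 0}
    - {"x": 0,"y": 0,"z": -0.01,"ax": 0,"ay": 0,"az": 0,"claw": 0}
    - {"x": 0,"y": 0,"z": -0.03,"ax": 0,"ay": 0,"az": 0,"claw": 0}
    - {"x": 0,"y": 0,"z": -0.04,"ax": 0,"ay": 0,"az": 0,"claw": 0}
    - {"x": 0,"y": 0,"z": -0.04,"ax": 0,"ay": 0,"az": 0,"claw": 0}
    - {"x": 0,"y": 0,"z": 0,"ax": 0,"ay": 0,"az": 8,"claw": 1}

```text
clock: 25.45
ee_pos: [0.5013, -0.2765, 0.3107]
orientation: [2.111, 2.319, 0.001]
wrist_force: [-0.9, 0.0, -0.5]
width: 0.0697
```

Call:
arm_command:
  commands:
    - {"x": 0.0496,"y": -0.0002,"z": 0,"ax": 0,"ay": 0,"az": 0,"claw": 1}
    - {"x": 0.0496,"y": -0.0002,"z": 0,"ax": 0,"ay": 0,"az": 0,"claw": 1}
    - {"x": 0.0496,"y": -0.0002,"z": 0,"ax": 0,"ay": 0,"az": 0,"claw": 1}
    - {"x": 0.0496,"y": -0.0002,"z": 0,"ax": 0,"ay": 0,"az": 0,"claw": 1}
    - {"x": 0.0496,"y": -0.0002,"z": 0,"ax": 0,"ay": 0,"az": 0,"claw": 1}
    - {"x": 0.0496,"y": -0.0002,"z": 0,"ax": 0,"ay": 0,"az": 0,"claw": 1}
    - {"x": 0.0496,"y": -0.0002,"z": 0,"ax": 0,"ay": 0,"az": 0,"claw": 1}
    - {"x": 0.0496,"y": -0.0002,"z": 0,"ax": 0,"ay": 0,"az": 0,"claw": 1}
    - {"x": 0.0496,"y": 0,"z": 0,"ax": 0,"ay": 0,"az": 0,"claw": 1}
    - {"x": 0.0496,"y": 0,"z": 0,"ax": 0,"ay": 0,"az": 0,"claw": 1}

```text
clock: 26.7
ee_pos: [0.4516, 0.2187, 0.3077]
orientation: [2.112, 2.325, 0.001]
wrist_force: [0.6, -0.4, -0.8]
width: -0.0001
```

Run:
```python
from h import *
tool(); p,d,s=cap('top'); R=rects(p,lo=(15,110,130),roi=(320,170,400,270),z=.036)
cv2.imwrite('pics/t3.png',cv2.resize(p[160:270,320:420],None,fx=5,fy=5,interpolation=cv2.INTER_CUBIC)[:,:,::-1])
```

```text
t 26.7 pos [0.4516 0.2187 0.3077] psi 95.5 tilt [0.0008 0.0003] F [ 0.6  -0.36 -0.77] w -0.0001 q [0.32 0.45 1.96 0.   0.73 0.22]
c [ 0.4843 -0.2035] size [0.0558 0.2042] yaw of long axis from +y 13.73
```

View pics/t3.png

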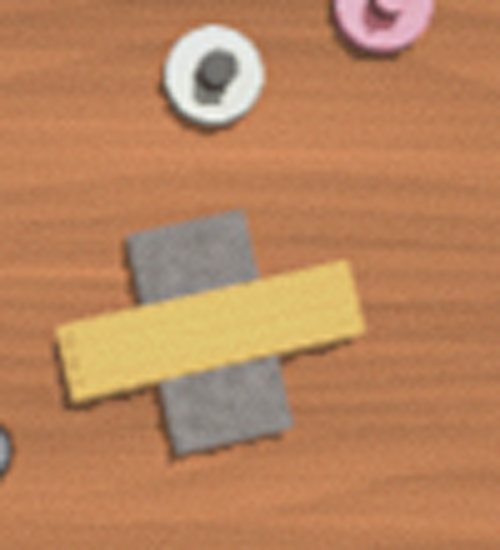

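The second panel lies on the first, aligned, with a small end step at about (75,365). The third is next.

Call:
arm_command:
  commands:
    - {"x": 0,"y": 0,"z": 0.03,"ax": 0,"ay": 0,"az": 0,"claw": 1}
    - {"x": 0,"y": 0,"z": 0.026,"ax": 0,"ay": 0,"az": 0,"claw": 1}
    - {"x": 0,"y": 0,"z": 0.009,"ax": 0,"ay": 0,"az": 0,"claw": 1}
    - {"x": 0,"y": 0,"z": 0.003,"ax": 0,"ay": 0,"az": 0,"claw": 1}
    - {"x": 0,"y": 0,"z": 0.001,"ax": 0,"ay": 0,"az": 0,"claw": 1}
    - {"x": 0,"y": 0,"z": 0.001,"ax": 0,"ay": 0,"az": 0,"claw": 1}
    - {"x": 0,"y": 0,"z": 0,"ax": 0,"ay": 0,"az": 0,"claw": 1}

```text
clock: 27.62
ee_pos: [0.4521, 0.2171, 0.2374]
orientation: [2.112, 2.325, 0.001]
wrist_force: [0.1, 0.5, 0.9]
width: 0.0002
```

Call:
arm_command:
  commands:
    - {"x": 0,"y": 0,"z": 0.0008,"ax": 0,"ay": 0,"az": 0,"claw": 1}
    - {"x": 0,"y": 0,"z": 0.0004,"ax": 0,"ay": 0,"az": 0,"claw": 1}
    - {"x": 0,"y": 0,"z": 0,"ax": 0,"ay": 0,"az": 0,"claw": 1}

```text
clock: 28.0
ee_pos: [0.4521, 0.2171, 0.2365]
orientation: [2.112, 2.325, 0.001]
wrist_force: [-2.7, -0.9, 9.6]
width: -0.0003
```

Call:
arm_command:
  commands:
    - {"x": -0.004,"y": 0,"z": 0,"ax": 0,"ay": 0,"az": 0,"claw": 1}
    - {"x": -0.01,"y": 0,"z": 0,"ax": 0,"ay": 0,"az": 0,"claw": 1}
    - {"x": -0.012,"y": 0,"z": 0,"ax": 0,"ay": 0,"az": 0,"claw": 1}
    - {"x": -0.013,"y": 0,"z": 0,"ax": 0,"ay": 0,"az": 0,"claw": 1}
    - {"x": -0.013,"y": 0,"z": 0,"ax": 0,"ay": 0,"az": 0,"claw": 1}
    - {"x": -0.013,"y": 0,"z": 0,"ax": 0,"ay": 0,"az": 0,"claw": 1}
    - {"x": -0.013,"y": 0,"z": 0,"ax": 0,"ay": 0,"az": 0,"claw": 1}
    - {"x": -0.013,"y": 0,"z": 0,"ax": 0,"ay": 0,"az": 0,"claw": 1}
    - {"x": -0.013,"y": 0,"z": 0,"ax": 0,"ay": 0,"az": 0,"claw": 1}
    - {"x": -0.012,"y": 0,"z": 0,"ax": 0,"ay": 0,"az": 0,"claw": 1}

```text
clock: 29.25
ee_pos: [0.4634, 0.1016, 0.2365]
orientation: [2.112, 2.325, 0.003]
wrist_force: [-0.4, 7.1, 7.9]
width: -0.0001
```

Call:
arm_command:
  commands:
    - {"x": 0,"y": 0,"z": 0,"ax": 0,"ay": 0,"az": 0,"claw": 1}
    - {"x": 0,"y": 0,"z": -0.01,"ax": 0,"ay": 0,"az": 0,"claw": 1}
    - {"x": 0,"y": 0,"z": -0.02,"ax": 0,"ay": 0,"az": 0,"claw": 1}
    - {"x": 0,"y": 0,"z": -0.05,"ax": 0,"ay": 0,"az": 0,"claw": 1}
    - {"x": -0.05,"y": 0,"z": 0,"ax": 0,"ay": 0,"az": 0,"claw": 0}
    - {"x": -0.05,"y": 0,"z": 0,"ax": 0,"ay": 0,"az": 0,"claw": 0}
    - {"x": -0.05,"y": 0,"z": 0,"ax": 0,"ay": 0,"az": 0,"claw": 0}
    - {"x": -0.05,"y": 0,"z": 0,"ax": 0,"ay": 0,"az": 0,"claw": 0}
    - {"x": 0,"y": 0,"z": 0,"ax": 0,"ay": 0,"az": 0,"claw": 0}
    - {"x": 0,"y": 0,"z": 0,"ax": 0,"ay": 0,"az": 0,"claw": 0}

```text
clock: 30.5
ee_pos: [0.482, -0.0971, 0.316]
orientation: [-2.113, -2.325, -0.0]
wrist_force: [-0.0, 0.6, 0.3]
width: 0.0858
```

Run:
```python
from h import *
tool(); p,d,s=cap('top'); rects(p,lo=(15,110,130))
cap('wrist','w8')
```

```text
t 30.5 pos [ 0.482  -0.0971  0.316 ] psi 95.47 tilt [-0.0003  0.0004] F [-0.04  0.58  0.32] w 0.0858 q [-0.33  0.43  1.98  0.    0.74 -0.43]
c [0.4622 0.1119] size [0.0543 0.1648] yaw of long axis from +y 5.48
c [0.5992 0.2288] size [0.0479 0.1443] yaw of long axis from +y 0.71
```

Call:
arm_command:
  commands:
    - {"x": 0.048,"y": 0.0006,"z": 0,"ax": 0,"ay": 0,"az": 0,"claw": 0}
    - {"x": 0.048,"y": 0,"z": 0,"ax": 0,"ay": 0,"az": 0,"claw": 0}
    - {"x": 0.0475,"y": 0,"z": 0,"ax": 0,"ay": 0,"az": 0,"claw": 0}
    - {"x": 0,"y": 0,"z": 0.03,"ax": 0,"ay": 0,"az": 0,"claw": 0}
    - {"x": 0,"y": 0,"z": 0.03,"ax": 0,"ay": 0,"az": 0,"claw": 0}
    - {"x": 0,"y": 0,"z": 0.03,"ax": 0,"ay": 0,"az": 0,"claw": 0}
    - {"x": 0,"y": 0,"z": 0.012,"ax": 0,"ay": 0,"az": 0,"claw": 0}
    - {"x": 0,"y": 0,"z": 0,"ax": 0,"ay": 0,"az": 0,"claw": 0}
    - {"x": 0,"y": 0,"z": 0,"ax": 0,"ay": 0,"az": 0,"claw": 0}

```text
clock: 31.72
ee_pos: [0.4693, 0.0457, 0.2147]
orientation: [2.111, 2.325, 0.001]
wrist_force: [-0.5, 0.0, 0.1]
width: 0.0851
```

Call:
arm_command:
  commands:
    - {"x": 0,"y": 0,"z": 0,"ax": 0,"ay": 0,"az": 0,"claw": 1}
    - {"x": 0,"y": 0,"z": 0,"ax": 0,"ay": 0,"az": 0,"claw": 1}
    - {"x": 0,"y": 0,"z": 0,"ax": 0,"ay": 0,"az": 0,"claw": 1}
    - {"x": 0,"y": 0,"z": 0,"ax": 0,"ay": 0,"az": 0,"claw": 1}
    - {"x": 0,"y": 0,"z": 0,"ax": 0,"ay": 0,"az": 0,"claw": 1}
    - {"x": 0,"y": 0,"z": 0,"ax": 0,"ay": 0,"az": 0,"claw": 1}
  grip_force: 20

```text
clock: 32.48
ee_pos: [0.4693, 0.0454, 0.2139]
orientation: [2.112, 2.325, 0.001]
wrist_force: [-0.0, -0.3, 4.0]
width: 0.0494
```

Call:
arm_command:
  commands:
    - {"x": 0,"y": 0,"z": -0.002,"ax": 0,"ay": 0,"az": 0,"claw": 1}
    - {"x": 0,"y": 0,"z": -0.005,"ax": 0,"ay": 0,"az": 0,"claw": 1}
    - {"x": 0,"y": 0,"z": -0.01,"ax": 0,"ay": 0,"az": 0,"claw": 1}
    - {"x": 0,"y": 0,"z": -0.02,"ax": 0,"ay": 0,"az": 0,"claw": 1}
    - {"x": 0,"y": 0,"z": -0.02,"ax": 0,"ay": 0,"az": 0,"claw": 1}
    - {"x": 0,"y": 0,"z": 0,"ax": 0,"ay": 0,"az": 0,"claw": 1}

```text
clock: 33.22
ee_pos: [0.4692, 0.0455, 0.2721]
orientation: [2.111, 2.324, 0.003]
wrist_force: [1.0, 0.0, -0.4]
width: 0.0493
```

Run:
```python
from h import *
tool(); held()
```

```text
t 33.23 pos [0.4692 0.0455 0.2721] psi 95.5 tilt [ 0.0028 -0.0001] F [ 0.95  0.02 -0.44] w 0.0493 q [-0.04  0.48  2.06  0.    0.6  -0.14]
top surface tool z along x: slope deg 0.36 z med 0.1511
front end row 329 tool x -0.0143
row 100 sides tool y -0.0246 0.0251 at x 0.076
row 220 sides tool y -0.0239 0.0254 at x 0.034
```

Call:
arm_command:
  commands:
    - {"x": -0.012,"y": 0,"z": 0,"ax": 0,"ay": 0,"az": 0,"claw": 1}
    - {"x": -0.025,"y": 0,"z": 0,"ax": 0,"ay": 0,"az": 0,"claw": 1}
    - {"x": -0.038,"y": 0,"z": 0,"ax": 0,"ay": 0,"az": 0,"claw": 1}
    - {"x": -0.038,"y": 0,"z": 0,"ax": 0,"ay": 0,"az": 0,"claw": 1}
    - {"x": -0.038,"y": 0,"z": 0,"ax": 0,"ay": 0,"az": 0,"claw": 1}
    - {"x": -0.038,"y": 0,"z": 0,"ax": 0,"ay": 0,"az": 0,"claw": 1}
    - {"x": -0.038,"y": 0,"z": 0,"ax": 0,"ay": 0,"az": 0,"claw": 1}
    - {"x": -0.038,"y": 0,"z": 0,"ax": 0,"ay": 0,"az": 0,"claw": 1}
    - {"x": -0.038,"y": 0,"z": 0,"ax": 0,"ay": 0,"az": 0,"claw": 1}
    - {"x": -0.0125,"y": -0.0003,"z": 0,"ax": 0,"ay": 0,"az": 0,"claw": 1}

```text
clock: 34.52
ee_pos: [0.4986, -0.271, 0.2697]
orientation: [-2.114, -2.322, 0.0]
wrist_force: [-0.5, -0.4, -1.0]
width: 0.0495
```

Call:
arm_command:
  commands:
    - {"x": 0,"y": 0,"z": 0,"ax": 0,"ay": 0,"az": -4,"claw": 1}
    - {"x": 0,"y": 0,"z": 0,"ax": 0,"ay": 0,"az": -4,"claw": 1}
    - {"x": 0,"y": 0,"z": 0.02,"ax": 0,"ay": 0,"az": 0,"claw": 1}
    - {"x": 0,"y": 0,"z": 0.03,"ax": 0,"ay": 0,"az": 0,"claw": 1}
    - {"x": 0,"y": 0,"z": 0.02,"ax": 0,"ay": 0,"az": 0,"claw": 1}
    - {"x": 0,"y": 0,"z": 0,"ax": 0,"ay": 0,"az": 0,"claw": 1}
    - {"x": 0,"y": 0,"z": 0,"ax": 0,"ay": 0,"az": 0,"claw": 1}

```text
clock: 35.4
ee_pos: [0.499, -0.2685, 0.2006]
orientation: [-1.944, -2.467, -0.0]
wrist_force: [0.4, -0.9, 2.7]
width: 0.0495
```

Run:
```python
from h import *
tool(); held(); cap('wrist','w9'); s=get_state(); print(tl((.4834,-.2031,.03),s))
```

```text
t 35.4 pos [ 0.499  -0.2685  0.2006] psi 103.51 tilt [-0.0004  0.0004] F [ 0.39 -0.89  2.68] w 0.0495 q [-0.61  0.69  1.87  0.    0.58 -0.85]
top surface tool z along x: slope deg -15.98 z med 0.129
front end row 321 tool x -0.0133
row 100 sides tool y -0.0241 0.0255 at x 0.078
row 220 sides tool y -0.0241 0.0255 at x 0.039
[6.71546121e-02 1.37766527e-04 1.70966693e-01]
```

View pics/w9.png

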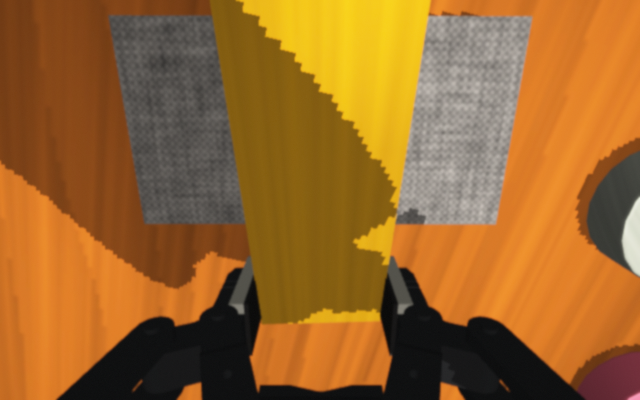

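The third panel is tilted about 16° with its far end up, and there is contact force. I measure before moving.

Run:
```python
from h import *
s=tool(); p,d,s=cap('wrist')
for v in list(range(5,320,25))+[315]: 
  q=w('wrist',320,v,d=d[v,320],s=s); print(v,np.round(q,4),np.round(tl(q,s),4))
p,d,_=cap('top')
print('stack along y-axis of block, top depth')
c=cal('top');K=np.array(c['intrinsics'])
for t in np.arange(-.11,.13,.02):
  X=np.array([.4834-.2326*t,-.2031+.9726*t,.04]); k=K@(c['R']@X+c['t']); u,v=(k[:2]/k[2]).round().astype(int); print(round(t,2),p[v,u],np.round(w('top',u,v,d=d[v,u]),4))
P,D,_=cap('scene')
cv2.imwrite('pics/s2.png',cv2.resize(P[110:260,230:400],None,fx=4,fy=4,interpolation=cv2.INTER_CUBIC)[:,:,::-1])
```

```text
t 35.5 pos [ 0.499  -0.2685  0.201 ] psi 103.51 tilt [-0.0001  0.0002] F [-0.66 -0.49  3.18] w 0.0495 q [-0.61  0.69  1.87  0.    0.58 -0.85]
5 [ 0.4762 -0.1719  0.08  ] [0.0991 0.0005 0.121 ]
30 [ 0.4774 -0.1769  0.0793] [0.094  0.0005 0.1216]
55 [ 0.4787 -0.1821  0.0761] [0.0887 0.0004 0.1249]
80 [ 0.48   -0.1878  0.0758] [0.0829 0.0004 0.1251]
105 [ 0.4815 -0.194   0.0723] [0.0764 0.0004 0.1287]
130 [ 0.4831 -0.2006  0.0716] [0.0696 0.0004 0.1293]
155 [ 0.4848 -0.2079  0.0694] [0.0621 0.0004 0.1316]
180 [ 0.4868 -0.2161  0.0667] [0.0538 0.0004 0.1343]
205 [ 0.4889 -0.2251  0.0635] [0.0445 0.0004 0.1375]
230 [ 0.4913 -0.2352  0.06  ] [0.0341 0.0004 0.141 ]
255 [ 0.4938 -0.2455  0.058 ] [0.0235 0.0003 0.1429]
280 [ 0.4967 -0.2578  0.0542] [0.0109 0.0003 0.1467]
305 [ 0.5001 -0.2721  0.0493] [-0.0038  0.0003  0.1516]
315 [ 0.5016 -0.2782  0.0474] [-0.0101  0.0003  0.1535]
stack along y-axis of block, top depth
-0.11 [135 118 101] [ 0.4992 -0.2635  0.3217]
-0.09 [77 65 60] [ 0.4938 -0.233   0.4149]
-0.07 [90 84 82] [ 0.491  -0.2176  0.4184]
-0.05 [72 65 54] [ 0.4862 -0.2046  0.4049]
-0.03 [127 112  94] [ 0.4834 -0.1892  0.4081]
-0.01 [62 50 44] [ 0.481  -0.1779  0.3965]
0.01 [124  98  61] [ 0.4791 -0.1917  0.0724]
0.03 [210 167  99] [ 0.4756 -0.1719  0.0771]
0.05 [204 163  95] [ 0.4721 -0.1523  0.0793]
0.07 [210 168  97] [ 0.4686 -0.133   0.0797]
0.09 [88 74 58] [ 0.4628 -0.093   0.6657]
0.11 [86 73 60] [ 0.4608 -0.0811  0.6844]
```

View pics/s2.png

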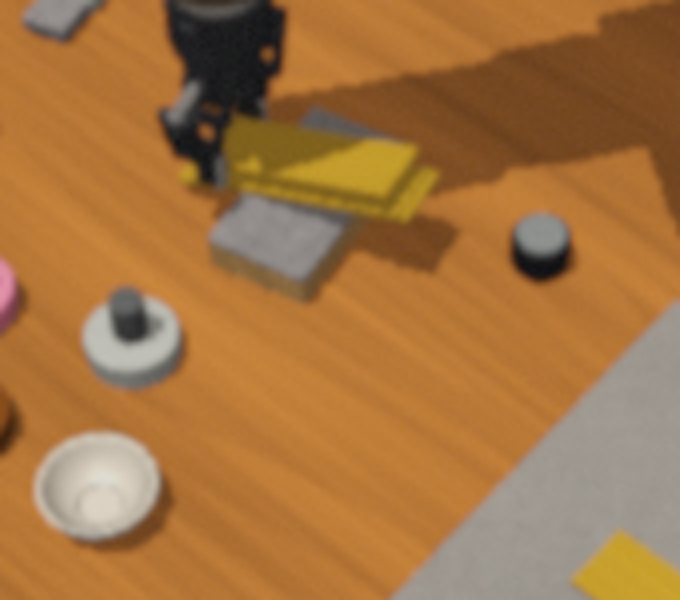

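The scene crop shows why: the fingertips reach about 15 mm below the held panel and landed on the near overhang of the lower stack around (190,175). That tipped the stack and levered up the held panel's far end. I lift slowly so the stack settles back, then check.

Call:
arm_command:
  commands:
    - {"x": 0,"y": 0,"z": -0.002,"ax": 0,"ay": 0,"az": 0,"claw": 1}
    - {"x": 0,"y": 0,"z": -0.002,"ax": 0,"ay": 0,"az": 0,"claw": 1}
    - {"x": 0,"y": 0,"z": -0.002,"ax": 0,"ay": 0,"az": 0,"claw": 1}
    - {"x": 0,"y": 0,"z": -0.002,"ax": 0,"ay": 0,"az": 0,"claw": 1}
    - {"x": 0,"y": 0,"z": -0.002,"ax": 0,"ay": 0,"az": 0,"claw": 1}
    - {"x": 0,"y": 0,"z": -0.003,"ax": 0,"ay": 0,"az": 0,"claw": 1}
    - {"x": 0,"y": 0,"z": -0.005,"ax": 0,"ay": 0,"az": 0,"claw": 1}
    - {"x": 0,"y": 0,"z": -0.01,"ax": 0,"ay": 0,"az": 0,"claw": 1}
    - {"x": 0,"y": 0,"z": -0.02,"ax": 0,"ay": 0,"az": 0,"claw": 1}
    - {"x": 0,"y": 0,"z": 0,"ax": 0,"ay": 0,"az": 0,"claw": 1}

```text
clock: 36.9
ee_pos: [0.4993, -0.2687, 0.2503]
orientation: [1.943, 2.465, 0.0]
wrist_force: [0.3, 0.3, -0.3]
width: 0.0492
```

Run:
```python
from h import *
tool(); held()
P,D,_=cap('scene')
cv2.imwrite('pics/s3.png',cv2.resize(P[110:260,230:400],None,fx=4,fy=4,interpolation=cv2.INTER_CUBIC)[:,:,::-1])
# scene depth profile along the stack's far visible part
c=cal('scene');K=np.array(c['intrinsics'])
for b in(-.02,0,.02):
 for t in np.arange(-.1,.11,.02):
  X=np.array([.4834-.2326*t+.9726*b,-.2031+.9726*t+.2326*b,.036]); k=K@(c['R']@X+c['t']); u,v=(k[:2]/k[2]).round().astype(int); q=w('scene',u,v,d=D[v,u]); print(round(b,2),round(t,2),P[v,u],np.round(q,3))
```

```text
t 36.9 pos [ 0.4993 -0.2687  0.2503] psi 103.5 tilt [ 0.0024 -0.0015] F [ 0.34  0.34 -0.27] w 0.0492 q [-0.61  0.61  1.85  0.    0.68 -0.85]
top surface tool z along x: slope deg -16.36 z med 0.1292
front end row 321 tool x -0.0134
row 100 sides tool y -0.0241 0.0255 at x 0.078
row 220 sides tool y -0.0237 0.0252 at x 0.039
-0.02 -0.1 [63 63 61] [ 0.526 -0.257  0.098]
-0.02 -0.08 [193 153  43] [ 0.481 -0.289  0.033]
-0.02 -0.06 [135 102  30] [ 0.479 -0.266  0.035]
-0.02 -0.04 [131 101  32] [ 0.473 -0.247  0.036]
-0.02 -0.02 [131  99  27] [ 0.472 -0.223  0.039]
-0.02 0.0 [131 101  37] [ 0.465 -0.205  0.038]
-0.02 0.02 [129  99  43] [ 0.456 -0.189  0.035]
-0.02 0.04 [132 102  33] [ 0.452 -0.169  0.033]
-0.02 0.06 [131 101  32] [ 0.447 -0.15   0.035]
-0.02 0.08 [132 102  28] [ 0.444 -0.13   0.035]
-0.02 0.1 [129  86  33] [ 0.42  -0.128  0.003]
0 -0.1 [171 129  42] [ 0.503 -0.305  0.03 ]
0 -0.08 [195 157  46] [ 0.502 -0.281  0.034]
0 -0.06 [131 100  27] [ 0.497 -0.26   0.036]
0 -0.04 [132 102  30] [ 0.492 -0.244  0.036]
0 -0.02 [136 106  37] [ 0.49  -0.222  0.038]
0 0.0 [133 102  32] [ 0.483 -0.204  0.037]
0 0.02 [143 110  34] [ 0.479 -0.184  0.035]
0 0.04 [142 108  33] [ 0.474 -0.165  0.038]
0 0.06 [160 124  33] [ 0.471 -0.144  0.038]
0 0.08 [183 144  40] [ 0.467 -0.124  0.036]
0 0.1 [150 114  35] [ 0.436 -0.128 -0.001]
0.02 -0.1 [186 133  49] [ 0.506 -0.324  0.002]
0.02 -0.08 [191 153  40] [ 0.522 -0.277  0.035]
0.02 -0.06 [133 102  29] [ 0.515 -0.259  0.034]
0.02 -0.04 [129  99  30] [ 0.51  -0.238  0.033]
0.02 -0.02 [196 158  44] [ 0.504 -0.221  0.033]
0.02 0.0 [193 154  43] [ 0.502 -0.198  0.035]
0.02 0.02 [196 157  42] [ 0.496 -0.18   0.035]
0.02 0.04 [194 156  47] [ 0.492 -0.16   0.034]
0.02 0.06 [184 145  40] [ 0.491 -0.137  0.039]
0.02 0.08 [192 152  41] [ 0.482 -0.122  0.035]
0.02 0.1 [144 104  35] [ 0.458 -0.121  0.   ]
```

View pics/s3.png

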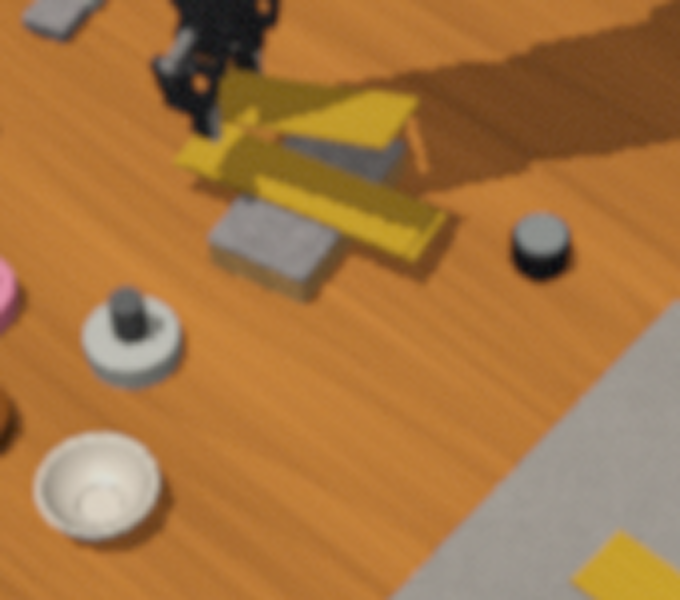

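The stack settled flat again, with both panels at the proper heights. I move the held panel aside to measure the stack from above.

Call:
arm_command:
  commands:
    - {"x": 0,"y": 0,"z": -0.02,"ax": 0,"ay": 0,"az": 0,"claw": 1}
    - {"x": 0,"y": 0,"z": -0.03,"ax": 0,"ay": 0,"az": 0,"claw": 1}
    - {"x": 0,"y": 0,"z": -0.02,"ax": 0,"ay": 0,"az": 0,"claw": 1}
    - {"x": -0.02,"y": 0,"z": 0,"ax": 0,"ay": 0,"az": 0,"claw": 1}
    - {"x": -0.035,"y": 0,"z": 0,"ax": 0,"ay": 0,"az": 0,"claw": 1}
    - {"x": -0.035,"y": 0,"z": 0,"ax": 0,"ay": 0,"az": 0,"claw": 1}
    - {"x": -0.035,"y": 0,"z": 0,"ax": 0,"ay": 0,"az": 0,"claw": 1}
    - {"x": -0.035,"y": 0,"z": 0,"ax": 0,"ay": 0,"az": 0,"claw": 1}
    - {"x": 0,"y": 0,"z": 0,"ax": 0,"ay": 0,"az": 0,"claw": 1}
    - {"x": 0,"y": 0,"z": 0,"ax": 0,"ay": 0,"az": 0,"claw": 1}

```text
clock: 38.25
ee_pos: [0.5361, -0.4243, 0.3172]
orientation: [-1.944, -2.465, -0.001]
wrist_force: [-0.1, -0.5, -0.1]
width: 0.0493
```

Run:
```python
from h import *
tool(); held()
p,d,_=cap('top'); rects(p,lo=(15,110,120),roi=(320,170,420,270),z=.035)
P,D,_=cap('scene')
a=cv2.resize(p[170:270,310:420],None,fx=5,fy=5,interpolation=cv2.INTER_CUBIC)
b=cv2.resize(P[110:210,230:365],None,fx=5,fy=5,interpolation=cv2.INTER_CUBIC)
m=np.zeros((600,800,3),np.uint8);a=cv2.resize(a,(440,400));b=cv2.resize(b,(360,267));m[:400,:440]=a;m[:267,440:]=b
cv2.imwrite('pics/t4.png',m[:400,:,::-1])
```

```text
t 38.25 pos [ 0.5361 -0.4243  0.3172] psi 103.47 tilt [-0.0015  0.0017] F [-0.15 -0.53 -0.12] w 0.0493 q [-0.77  0.66  1.49  0.    0.99 -1.  ]
top surface tool z along x: slope deg -16.37 z med 0.129
front end row 321 tool x -0.0137
row 100 sides tool y -0.0242 0.0256 at x 0.078
row 220 sides tool y -0.0239 0.0253 at x 0.038
c [ 0.4838 -0.2035] size [0.055  0.2045] yaw of long axis from +y 14.09
c [ 0.518  -0.3566] size [0.0603 0.095 ] yaw of long axis from +y 13.46
```

View pics/t4.png

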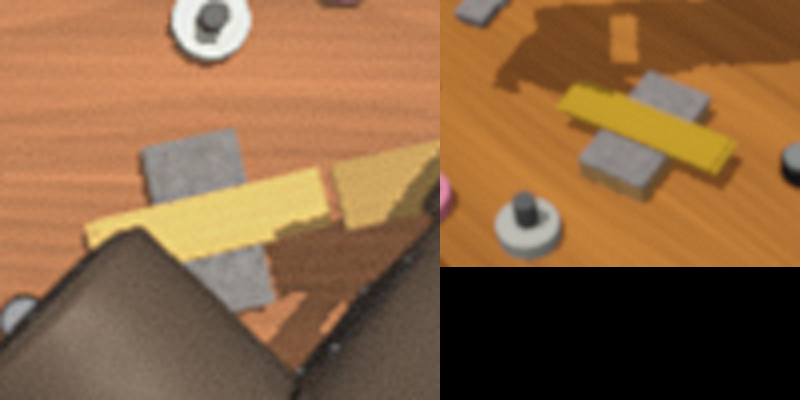

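The stack is undisturbed: the union centre (0.4838,−0.2035) is the same as before. The held panel is tilted 16.4° in the jaws, with the tips too far below it. I lay it back on the riser, level by tilting the tool, and regrip it shallow, close to the fingertips.

Call:
arm_command:
  commands:
    - {"x": 0,"y": 0,"z": 0,"ax": 0,"ay": 0,"az": 4,"claw": 1}
    - {"x": 0,"y": 0,"z": 0,"ax": 0,"ay": 0,"az": 4,"claw": 1}
    - {"x": 0.012,"y": -0.0022,"z": 0,"ax": 0,"ay": 0,"az": 0,"claw": 1}
    - {"x": 0.03,"y": -0.0022,"z": 0,"ax": 0,"ay": 0,"az": 0,"claw": 1}
    - {"x": 0.05,"y": -0.0022,"z": 0,"ax": 0,"ay": 0,"az": 0,"claw": 1}
    - {"x": 0.05,"y": -0.0022,"z": 0,"ax": 0,"ay": 0,"az": 0,"claw": 1}
    - {"x": 0.05,"y": -0.0022,"z": 0,"ax": 0,"ay": 0,"az": 0,"claw": 1}
    - {"x": 0.05,"y": -0.0022,"z": 0,"ax": 0,"ay": 0,"az": 0,"claw": 1}
    - {"x": 0.05,"y": -0.0022,"z": 0,"ax": 0,"ay": 0,"az": 0,"claw": 1}
    - {"x": 0.05,"y": -0.0022,"z": 0,"ax": 0,"ay": 0,"az": 0,"claw": 1}

```text
clock: 39.65
ee_pos: [0.485, -0.0832, 0.3191]
orientation: [2.109, 2.328, 0.001]
wrist_force: [0.0, -0.1, -1.1]
width: 0.0493
```

Call:
arm_command:
  commands:
    - {"x": 0.05,"y": -0.0022,"z": 0,"ax": 0,"ay": 0,"az": 0,"claw": 1}
    - {"x": 0.05,"y": -0.0022,"z": 0,"ax": 0,"ay": 0,"az": 0,"claw": 1}
    - {"x": 0.045,"y": 0,"z": 0,"ax": 0,"ay": 0,"az": 0,"claw": 1}
    - {"x": 0.0293,"y": 0,"z": 0,"ax": 0,"ay": 0,"az": 0,"claw": 1}
    - {"x": 0,"y": 0,"z": 0,"ax": 0,"ay": -5.4,"az": 0,"claw": 1}
    - {"x": 0,"y": 0,"z": 0,"ax": 0,"ay": -5.5,"az": 0,"claw": 1}
    - {"x": 0,"y": 0,"z": 0,"ax": 0,"ay": -5.5,"az": 0,"claw": 1}
    - {"x": 0,"y": 0,"z": 0,"ax": 0,"ay": 0,"az": 0,"claw": 1}

```text
clock: 40.65
ee_pos: [0.4642, 0.0883, 0.3189]
orientation: [1.958, 2.162, -0.282]
wrist_force: [-0.4, -0.3, -0.1]
width: 0.0494
```

Run:
```python
from h import *
tool(); held(); p,d,s=cap('wrist')
for v in(10,60,120,180,240,300,315): print(v,np.round(w('wrist',320,v,d=d[v,320],s=s),4))
```

```text
t 40.65 pos [0.4642 0.0883 0.3189] psi 95.66 tilt [ 0.0274 -0.2803] F [-0.41 -0.3  -0.09] w 0.0494 q [ 0.1   0.41  2.02 -0.42  0.76  0.31]
top surface tool z along x: slope deg -17.03 z med 0.1285
front end row 386 tool x -0.2869
row 100 sides tool y -0.0239 0.0253 at x 0.078
row 220 sides tool y -0.0242 0.0252 at x 0.038
10 [0.4589 0.1479 0.1745]
60 [0.46   0.1369 0.1746]
120 [0.4615 0.1213 0.1751]
180 [0.4634 0.1016 0.1744]
240 [0.4658 0.0771 0.1745]
300 [0.4688 0.0454 0.1746]
315 [0.4698 0.0352 0.1741]
```

Call:
arm_command:
  commands:
    - {"x": 0.0059,"y": 0,"z": 0.0201,"ax": 0,"ay": 0,"az": 0,"claw": 1}
    - {"x": 0.0059,"y": 0,"z": 0.0201,"ax": 0,"ay": 0,"az": 0,"claw": 1}
    - {"x": 0.0059,"y": 0,"z": 0.0201,"ax": 0,"ay": 0,"az": 0,"claw": 1}
    - {"x": 0.0059,"y": 0,"z": 0.0201,"ax": 0,"ay": 0,"az": 0,"claw": 1}
    - {"x": 0.0045,"y": 0,"z": 0.0153,"ax": 0,"ay": 0,"az": 0,"claw": 1}
    - {"x": 0.0023,"y": 0,"z": 0.0077,"ax": 0,"ay": 0,"az": 0,"claw": 1}
    - {"x": 0.0006,"y": 0,"z": 0.0019,"ax": 0,"ay": 0,"az": 0,"claw": 1}
    - {"x": 0.0003,"y": 0,"z": 0.001,"ax": 0,"ay": 0,"az": 0,"claw": 1}
    - {"x": 0,"y": 0,"z": 0,"ax": 0,"ay": 0,"az": 0,"claw": 1}

```text
clock: 41.88
ee_pos: [0.4649, 0.0876, 0.2085]
orientation: [1.961, 2.159, -0.282]
wrist_force: [-2.6, 0.6, 2.5]
width: 0.0491
```

Run:
```python
from h import *
tool(); p,d,s=cap('wrist')
for v in(10,120,240,300,315): print(v,np.round(w('wrist',320,v,d=d[v,320],s=s),4))
```

```text
t 41.88 pos [0.4649 0.0876 0.2085] psi 95.49 tilt [ 0.0274 -0.281 ] F [-2.57  0.59  2.53] w 0.0491 q [ 0.1   0.61  2.09 -0.61  0.52  0.54]
10 [0.4597 0.1475 0.0664]
120 [0.4622 0.1212 0.0661]
240 [0.4664 0.0767 0.0645]
300 [0.4694 0.0445 0.0642]
315 [0.4704 0.0343 0.0637]
```

Call:
arm_command:
  commands:
    - {"x": 0.0002,"y": 0,"z": 0.0006,"ax": 0,"ay": 0,"az": 0,"claw": 1}
    - {"x": 0,"y": 0,"z": 0,"ax": 0,"ay": 0,"az": 0,"claw": 0}
    - {"x": 0,"y": 0,"z": 0,"ax": 0,"ay": 0,"az": 0,"claw": 0}
    - {"x": 0,"y": 0,"z": 0,"ax": 0,"ay": 0,"az": 0,"claw": 0}
    - {"x": 0,"y": 0,"z": 0,"ax": 0,"ay": 0,"az": 0,"claw": 0}
    - {"x": 0,"y": 0,"z": -0.02,"ax": 0,"ay": 0,"az": 0,"claw": 0}
    - {"x": 0,"y": 0,"z": -0.04,"ax": 0,"ay": 0,"az": 0,"claw": 0}
    - {"x": 0,"y": 0,"z": -0.04,"ax": 0,"ay": 0,"az": 0,"claw": 0}
    - {"x": 0,"y": 0,"z": 0,"ax": 0,"ay": 8.2,"az": 0,"claw": 0}
    - {"x": 0,"y": 0,"z": 0,"ax": 0,"ay": 8.2,"az": 0,"claw": 0}

```text
clock: 43.18
ee_pos: [0.4622, 0.1161, 0.3039]
orientation: [-2.11, -2.325, -0.007]
wrist_force: [-0.2, 0.3, -1.1]
width: 0.0854
```

Call:
arm_command:
  commands:
    - {"x": -0.05,"y": 0,"z": 0,"ax": 0,"ay": 0,"az": 0,"claw": 0}
    - {"x": -0.05,"y": 0,"z": 0,"ax": 0,"ay": 0,"az": 0,"claw": 0}
    - {"x": -0.05,"y": 0,"z": 0,"ax": 0,"ay": 0,"az": 0,"claw": 0}
    - {"x": -0.05,"y": 0,"z": 0,"ax": 0,"ay": 0,"az": 0,"claw": 0}
    - {"x": 0,"y": 0,"z": 0,"ax": 0,"ay": 0,"az": 0,"claw": 0}
    - {"x": 0,"y": 0,"z": 0,"ax": 0,"ay": 0,"az": 0,"claw": 0}

```text
clock: 43.92
ee_pos: [0.4813, -0.0831, 0.3031]
orientation: [-2.113, -2.324, 0.0]
wrist_force: [-0.6, 0.5, 1.0]
width: 0.0855
```

Run:
```python
from h import *
tool(); p,d,s=cap('top'); rects(p,lo=(15,110,130))
for v,u in((180,250),):pass
c=cal('top');K=np.array(c['intrinsics'])
for t in(-.07,-.04,0,.04,.07):
  X=np.array([.462-.0958*t,.113+.9954*t,.063]); k=K@(c['R']@X+c['t']); u,v=(k[:2]/k[2]).round().astype(int); print(t,p[v,u],np.round(w('top',u,v,d=np.median(d[v-1:v+2,u-1:u+2])),4))
```

```text
t 43.92 pos [ 0.4813 -0.0831  0.3031] psi 95.46 tilt [-0.0005  0.0004] F [-0.58  0.52  0.99] w 0.0855 q [-0.31  0.44  2.    0.    0.7  -0.4 ]
c [0.4637 0.1116] size [0.0542 0.1653] yaw of long axis from +y 4.66
c [0.5992 0.2289] size [0.0479 0.1443] yaw of long axis from +y 0.71
-0.07 [226 193 111] [0.4697 0.0427 0.0631]
-0.04 [226 189 111] [0.4661 0.0724 0.0593]
0 [226 190 111] [0.4623 0.1145 0.0625]
0.04 [225 189 110] [0.4585 0.154  0.0609]
0.07 [226 190 111] [0.4549 0.1828 0.0641]
```

Call:
arm_command:
  commands:
    - {"x": 0.043,"y": -0.0008,"z": 0,"ax": 0,"ay": 0,"az": 0.5,"claw": 0}
    - {"x": 0.043,"y": 0,"z": 0,"ax": 0,"ay": 0,"az": 0,"claw": 0}
    - {"x": 0.042,"y": 0,"z": 0,"ax": 0,"ay": 0,"az": 0,"claw": 0}
    - {"x": 0,"y": 0,"z": 0.03,"ax": 0,"ay": 0,"az": 0,"claw": 0}
    - {"x": 0,"y": 0,"z": 0.03,"ax": 0,"ay": 0,"az": 0,"claw": 0}
    - {"x": 0,"y": 0,"z": 0.015,"ax": 0,"ay": 0,"az": 0,"claw": 0}
    - {"x": 0,"y": 0,"z": 0.005,"ax": 0,"ay": 0,"az": 0,"claw": 0}
    - {"x": 0,"y": 0,"z": 0,"ax": 0,"ay": 0,"az": 0,"claw": 0}
    - {"x": 0,"y": 0,"z": 0,"ax": 0,"ay": 0,"az": 0,"claw": 0}

```text
clock: 45.1
ee_pos: [0.4692, 0.0443, 0.2239]
orientation: [2.121, 2.316, 0.001]
wrist_force: [-0.3, -0.2, -0.2]
width: 0.0855
```

Call:
arm_command:
  commands:
    - {"x": 0,"y": 0,"z": 0,"ax": 0,"ay": 0,"az": 0,"claw": 1}
    - {"x": 0,"y": 0,"z": 0,"ax": 0,"ay": 0,"az": 0,"claw": 1}
    - {"x": 0,"y": 0,"z": 0,"ax": 0,"ay": 0,"az": 0,"claw": 1}
    - {"x": 0,"y": 0,"z": 0,"ax": 0,"ay": 0,"az": 0,"claw": 1}
    - {"x": 0,"y": 0,"z": 0,"ax": 0,"ay": 0,"az": 0,"claw": 1}
    - {"x": 0,"y": 0,"z": 0,"ax": 0,"ay": 0,"az": 0,"claw": 1}
  grip_force: 20

```text
clock: 45.85
ee_pos: [0.4692, 0.044, 0.2233]
orientation: [2.122, 2.316, 0.0]
wrist_force: [-0.4, 0.1, 3.9]
width: 0.049
```

Call:
arm_command:
  commands:
    - {"x": 0,"y": 0,"z": -0.001,"ax": 0,"ay": 0,"az": 0,"claw": 1}
    - {"x": 0,"y": 0,"z": -0.002,"ax": 0,"ay": 0,"az": 0,"claw": 1}
    - {"x": 0,"y": 0,"z": -0.003,"ax": 0,"ay": 0,"az": 0,"claw": 1}
    - {"x": 0,"y": 0,"z": -0.004,"ax": 0,"ay": 0,"az": 0,"claw": 1}
    - {"x": 0,"y": 0,"z": 0,"ax": 0,"ay": 0,"az": 0,"claw": 1}

```text
clock: 46.48
ee_pos: [0.4692, 0.0441, 0.2336]
orientation: [2.122, 2.316, 0.001]
wrist_force: [0.0, -0.3, 0.2]
width: 0.0494
```

Run:
```python
from h import *
tool(); held(); p,d,s=cap('wrist')
for v in(10,60,120,180,240,300,310): print(v,np.round(w('wrist',320,v,d=d[v,320],s=s),4))
```

```text
t 46.48 pos [0.4692 0.0441 0.2336] psi 95.0 tilt [0.0007 0.0001] F [ 0.01 -0.34  0.23] w 0.0494 q [-0.05  0.55  2.09  0.    0.5  -0.13]
top surface tool z along x: slope deg 0.58 z med 0.1608
front end row 314 tool x -0.0141
row 100 sides tool y -0.0243 0.0251 at x 0.076
row 220 sides tool y -0.0241 0.0252 at x 0.03
10 [0.4606 0.1481 0.0715]
60 [0.4619 0.1327 0.0723]
120 [0.4637 0.1125 0.0729]
180 [0.4656 0.0899 0.0723]
240 [0.4678 0.0652 0.0735]
300 [0.4702 0.0371 0.0738]
310 [0.4706 0.0323 0.0742]
```

Call:
arm_command:
  commands:
    - {"x": 0,"y": 0,"z": -0.01,"ax": 0,"ay": 0,"az": 0,"claw": 1}
    - {"x": 0,"y": 0,"z": -0.02,"ax": 0,"ay": 0,"az": 0,"claw": 1}
    - {"x": 0,"y": 0,"z": -0.01,"ax": 0,"ay": 0,"az": 0,"claw": 1}
    - {"x": -0.012,"y": 0,"z": 0,"ax": 0,"ay": 0,"az": 0,"claw": 1}
    - {"x": -0.025,"y": 0,"z": 0,"ax": 0,"ay": 0,"az": 0,"claw": 1}
    - {"x": -0.036,"y": 0,"z": 0,"ax": 0,"ay": 0,"az": 0,"claw": 1}
    - {"x": -0.036,"y": 0,"z": 0,"ax": 0,"ay": 0,"az": 0,"claw": 1}
    - {"x": -0.036,"y": 0,"z": 0,"ax": 0,"ay": 0,"az": 0,"claw": 1}
    - {"x": -0.036,"y": 0,"z": 0,"ax": 0,"ay": 0,"az": 0,"claw": 1}
    - {"x": -0.036,"y": 0,"z": 0,"ax": 0,"ay": 0,"az": 0,"claw": 1}

```text
clock: 47.82
ee_pos: [0.4878, -0.174, 0.2726]
orientation: [-2.122, -2.315, 0.0]
wrist_force: [1.0, -0.0, -0.8]
width: 0.049
```

Call:
arm_command:
  commands:
    - {"x": -0.036,"y": 0,"z": 0,"ax": 0,"ay": 0,"az": 0,"claw": 1}
    - {"x": -0.036,"y": 0,"z": 0,"ax": 0,"ay": 0,"az": 0,"claw": 1}
    - {"x": -0.0155,"y": 0.0025,"z": 0,"ax": 0,"ay": 0,"az": 0,"claw": 1}
    - {"x": 0,"y": 0,"z": 0,"ax": 0,"ay": 0,"az": -4.2,"claw": 1}
    - {"x": 0,"y": 0,"z": 0,"ax": 0,"ay": 0,"az": -4.3,"claw": 1}
    - {"x": 0,"y": 0,"z": 0,"ax": 0,"ay": -3.5,"az": 0,"claw": 1}
    - {"x": 0,"y": 0,"z": 0.015,"ax": 0,"ay": 0,"az": 0,"claw": 1}
    - {"x": 0,"y": 0,"z": 0.02,"ax": 0,"ay": 0,"az": 0,"claw": 1}
    - {"x": 0,"y": 0,"z": 0.01,"ax": 0,"ay": 0,"az": 0,"claw": 1}
    - {"x": 0,"y": 0,"z": 0,"ax": 0,"ay": 0,"az": 0,"claw": 1}

```text
clock: 49.08
ee_pos: [0.4987, -0.2617, 0.2273]
orientation: [1.917, 2.431, -0.058]
wrist_force: [0.8, 0.2, -0.9]
width: 0.0493
```

```bash
cat >> h.py <<'E'
def heldw(L,end=True):  # held panel in block coordinates
    p,d,s=cap('wrist'); h=cv2.cvtColor(p,cv2.COLOR_RGB2HSV); g=cv2.inRange(h,(20,150,60),(32,255,255))
    v=200+np.where(g[200:350,300:340].mean(1)>128)[0].max()
    P=np.array([w('wrist',320,r,d=d[r,320],s=s) for r in range(5,v-4,5)])
    e=w('wrist',320,v+.5,d=np.median(d[v-6:v-1,320]),s=s)
    by=np.array([-.2326,.9726]); bx=np.array([.9726,.2326]); B=np.array([.4836,-.2033])
    f=np.polyfit((P[:,:2]-B)@by,P[:,2],1)
    print('front row',v,'front along block y',round((e[:2]-B)@by,4),'centre->',round((e[:2]-B)@by+L/2,4),'lateral at top/bottom',np.round((P[[0,-1],:2]-B)@bx,4),'slope deg',round(np.degrees(np.arctan(f[0])),2),'z far end underside',round(np.polyval(f,(e[:2]-B)@by+L)-.003,4))
E
python3 - <<'E'
from h import *
tool(); heldw(.164)
E
```

```text
t 49.08 pos [ 0.4987 -0.2617  0.2273] psi 103.5 tilt [ 0.0125 -0.0577] F [ 0.8   0.18 -0.93] w 0.0493 q [-0.59  0.64  1.88 -0.07  0.58 -0.77]
front row 314 front along block y -0.0834 centre-> -0.0014 lateral at top/bottom [0.0013 0.0012] slope deg -3.87 z far end underside 0.0543
```

Call:
arm_command:
  commands:
    - {"x": 0.002,"y": -0.0008,"z": 0.008,"ax": 0,"ay": 0,"az": 0,"claw": 1}
    - {"x": 0,"y": 0,"z": 0.006,"ax": 0,"ay": 0,"az": 0,"claw": 1}
    - {"x": 0,"y": 0,"z": 0.002,"ax": 0,"ay": 0,"az": 0,"claw": 1}
    - {"x": 0,"y": 0,"z": 0.001,"ax": 0,"ay": 0,"az": 0,"claw": 1}
    - {"x": 0,"y": 0,"z": 0,"ax": 0,"ay": 0,"az": 0,"claw": 1}
    - {"x": 0,"y": 0,"z": 0,"ax": 0,"ay": 0,"az": 0,"claw": 1}

```text
clock: 49.88
ee_pos: [0.4979, -0.261, 0.2114]
orientation: [1.915, 2.429, -0.058]
wrist_force: [1.0, 0.6, -1.5]
width: 0.0489
```

Run:
```python
from h import *
tool(); heldw(.164)
```

```text
t 49.88 pos [ 0.4979 -0.261   0.2114] psi 103.5 tilt [ 0.0145 -0.0594] F [ 1.01  0.58 -1.48] w 0.0489 q [-0.59  0.66  1.89 -0.08  0.55 -0.76]
front row 318 front along block y -0.0856 centre-> -0.0036 lateral at top/bottom [0.0009 0.0008] slope deg -0.05 z far end underside 0.0471
```

The panel levelled itself during the descent, so the tips still touch the lower stack: they reach farther at 50 mm opening than I assumed. I lift off and measure the tip position from the wrist depth.

Call:
arm_command:
  commands:
    - {"x": 0,"y": 0,"z": -0.001,"ax": 0,"ay": 0,"az": 0,"claw": 1}
    - {"x": 0,"y": 0,"z": -0.002,"ax": 0,"ay": 0,"az": 0,"claw": 1}
    - {"x": 0,"y": 0,"z": -0.002,"ax": 0,"ay": 0,"az": 0,"claw": 1}
    - {"x": 0,"y": 0,"z": -0.003,"ax": 0,"ay": 0,"az": 0,"claw": 1}
    - {"x": 0,"y": 0,"z": -0.006,"ax": 0,"ay": 0,"az": 0,"claw": 1}
    - {"x": 0,"y": 0,"z": -0.02,"ax": 0,"ay": 0,"az": 0,"claw": 1}
    - {"x": 0,"y": 0,"z": -0.03,"ax": 0,"ay": 0,"az": 0,"claw": 1}
    - {"x": 0,"y": 0,"z": -0.03,"ax": 0,"ay": 0,"az": 0,"claw": 1}
    - {"x": 0,"y": 0,"z": 0,"ax": 0,"ay": 0,"az": 0,"claw": 1}
    - {"x": 0,"y": 0,"z": 0,"ax": 0,"ay": 0,"az": 0,"claw": 1}

```text
clock: 51.18
ee_pos: [0.4963, -0.2553, 0.3047]
orientation: [1.915, 2.429, -0.058]
wrist_force: [-0.5, -0.3, -0.2]
width: 0.0488
```

Run:
```python
from h import *
tool(); held(); heldw(.164); p,d,s=cap('wrist')
for u in(236,242,248,254,390,396,402):
  print(u,[tuple(np.round(1000*tl(w('wrist',u,v,d=d[v,u],s=s),s)).astype(int)) for v in range(248,300,6)])
p,d,_=cap('top'); rects(p,lo=(15,110,120),roi=(320,170,420,270),z=.035)
P,D,_=cap('scene'); c=cal('scene');K=np.array(c['intrinsics'])
for b in(-.015,.015):
 for t in np.arange(-.105,.11,.03):
  X=np.array([.4834-.2326*t+.9726*b,-.2031+.9726*t+.2326*b,.036]); k=K@(c['R']@X+c['t']); u,v=(k[:2]/k[2]).round().astype(int); print(b,round(t,3),np.round(w('scene',u,v,d=D[v,u]),3))
```

```text
t 51.17 pos [ 0.4963 -0.2553  0.3047] psi 103.5 tilt [ 0.014  -0.0591] F [-0.52 -0.26 -0.25] w 0.0488 q [-0.59  0.52  1.84 -0.06  0.74 -0.78]
top surface tool z along x: slope deg 1.12 z med 0.1606
front end row 314 tool x -0.014
row 100 sides tool y -0.0243 0.0251 at x 0.076
row 220 sides tool y -0.0239 0.0257 at x 0.03
front row 314 front along block y -0.0774 centre-> 0.0046 lateral at top/bottom [0.0005 0.0004] slope deg 0.25 z far end underside 0.1406
236 [(np.int64(-59), np.int64(-73), np.int64(307)), (np.int64(-65), np.int64(-73), np.int64(308)), (np.int64(-71), np.int64(-74), np.int64(309)), (np.int64(-77), np.int64(-75), np.int64(309)), (np.int64(7), np.int64(-35), np.int64(159)), (np.int64(7), np.int64(-33), np.int64(155)), (np.int64(7), np.int64(-32), np.int64(150)), (np.int64(11), np.int64(-30), np.int64(140)), (np.int64(10), np.int64(-29), np.int64(137))]
242 [(np.int64(-59), np.int64(-68), np.int64(308)), (np.int64(-64), np.int64(-68), np.int64(307)), (np.int64(-70), np.int64(-68), np.int64(307)), (np.int64(-77), np.int64(-69), np.int64(308)), (np.int64(10), np.int64(-3
[... 2226 characters left out ...]
(141)), (np.int64(11), np.int64(29), np.int64(137))]
c [ 0.4724 -0.161 ] size [0.0587 0.1151] yaw of long axis from +y 16.29
-0.015 -0.105 [ 0.468 -0.342 -0.005]
-0.015 -0.075 [ 0.485 -0.281  0.034]
-0.015 -0.045 [ 0.481 -0.246  0.039]
-0.015 -0.015 [ 0.472 -0.223  0.035]
-0.015 0.015 [ 0.466 -0.192  0.036]
-0.015 0.045 [ 0.461 -0.161  0.038]
-0.015 0.075 [ 0.451 -0.135  0.037]
-0.015 0.105 [ 0.421 -0.127  0.   ]
0.015 -0.105 [ 0.505 -0.324  0.005]
0.015 -0.075 [ 0.513 -0.274  0.035]
0.015 -0.045 [ 0.511 -0.242  0.039]
0.015 -0.015 [ 0.505 -0.211  0.04 ]
0.015 0.015 [ 0.494 -0.185  0.034]
0.015 0.045 [ 0.491 -0.152  0.04 ]
0.015 0.075 [ 0.482 -0.126  0.039]
0.015 0.105 [ 0.451 -0.119  0.001]
```

The −0.05° slope came from depth dropouts in my fit: the tool-frame slope shows the panel still held far-end-down. Measured tips end near tool z≈0.167, as first assumed. I make the fit robust and go down again.

Call:
arm_command:
  commands:
    - {"x": 0,"y": 0,"z": 0.02,"ax": 0,"ay": 0,"az": 0,"claw": 1}
    - {"x": 0,"y": 0,"z": 0.03,"ax": 0,"ay": 0,"az": 0,"claw": 1}
    - {"x": 0,"y": 0,"z": 0.025,"ax": 0,"ay": 0,"az": 0,"claw": 1}
    - {"x": 0,"y": 0,"z": 0.01,"ax": 0,"ay": 0,"az": 0,"claw": 1}
    - {"x": 0,"y": 0,"z": 0.003,"ax": 0,"ay": 0,"az": 0,"claw": 1}
    - {"x": 0,"y": 0,"z": 0,"ax": 0,"ay": 0,"az": 0,"claw": 1}
    - {"x": 0,"y": 0,"z": 0,"ax": 0,"ay": 0,"az": 0,"claw": 1}

```text
clock: 52.3
ee_pos: [0.4979, -0.2607, 0.218]
orientation: [1.914, 2.428, -0.058]
wrist_force: [0.3, -0.5, -0.9]
width: 0.0494
```

```bash
cat > /tmp/e.py <<'E'
s=open('h.py').read()
s=s.replace("range(5,v-4,5)])","range(5,v-4,5) if d[r,320]>.05]); ok=np.abs(P[:,2]-np.median(P[:,2]))<.03; P=P[ok]")
s=s.replace("for v in range(20,230,10)]","for v in range(20,230,10) if d[v,320]>.05]")
s=s.replace("    print('front row'","    r=P[:,2]-np.polyval(f,(P[:,:2]-B)@by); k=np.abs(r)<2*r.std(); f=np.polyfit(((P[:,:2]-B)@by)[k],P[k,2],1)\n    print('front row'")
open('h.py','w').write(s)
E
python3 /tmp/e.py
python3 - <<'E'
from h import *
tool(); held(); heldw(.164)
E
```

```text
t 52.3 pos [ 0.4979 -0.2607  0.218 ] psi 103.5 tilt [ 0.0153 -0.06  ] F [ 0.26 -0.49 -0.87] w 0.0494 q [-0.59  0.65  1.88 -0.08  0.56 -0.76]
top surface tool z along x: slope deg 0.86 z med 0.1607
front end row 314 tool x -0.0141
row 100 sides tool y -0.0244 0.0252 at x 0.075
row 220 sides tool y -0.0241 0.0255 at x 0.03
front row 314 front along block y -0.0833 centre-> -0.0013 lateral at top/bottom [0.001 0.001] slope deg -3.99 z far end underside 0.0447
```

Call:
arm_command:
  commands:
    - {"x": 0,"y": 0,"z": 0.004,"ax": 0,"ay": 0,"az": 0,"claw": 1}
    - {"x": 0,"y": 0,"z": 0.003,"ax": 0,"ay": 0,"az": 0,"claw": 1}
    - {"x": 0,"y": 0,"z": 0.001,"ax": 0,"ay": 0,"az": 0,"claw": 1}
    - {"x": 0,"y": 0,"z": 0,"ax": 0,"ay": 0,"az": 0,"claw": 1}
    - {"x": 0,"y": 0,"z": 0,"ax": 0,"ay": 0,"az": 0,"claw": 1}

```text
clock: 53.02
ee_pos: [0.4979, -0.2611, 0.2093]
orientation: [1.915, 2.429, -0.058]
wrist_force: [0.3, 1.1, 0.1]
width: 0.0491
```

Run:
```python
from h import *
tool(); held(); heldw(.164)
```

```text
t 53.02 pos [ 0.4979 -0.2611  0.2093] psi 103.5 tilt [ 0.0143 -0.0593] F [0.26 1.06 0.14] w 0.0491 q [-0.59  0.67  1.89 -0.08  0.54 -0.76]
top surface tool z along x: slope deg -0.05 z med 0.1604
front end row 321 tool x -0.0321
row 100 sides tool y -0.0246 0.025 at x 0.076
row 220 sides tool y -0.0244 0.0258 at x 0.029
front row 321 front along block y -0.1017 centre-> -0.0197 lateral at top/bottom [0.0008 0.0007] slope deg -3.51 z far end underside 0.0382
```

The far end is just resting on the stack. Release and lift.

Call:
arm_command:
  commands:
    - {"x": 0,"y": 0,"z": 0,"ax": 0,"ay": 0,"az": 0,"claw": 0}
    - {"x": 0,"y": 0,"z": 0,"ax": 0,"ay": 0,"az": 0,"claw": 0}
    - {"x": 0,"y": 0,"z": 0,"ax": 0,"ay": 0,"az": 0,"claw": 0}
    - {"x": 0,"y": 0,"z": 0,"ax": 0,"ay": 0,"az": 0,"claw": 0}
    - {"x": 0,"y": 0,"z": -0.02,"ax": 0,"ay": 0,"az": 0,"claw": 0}
    - {"x": 0,"y": 0,"z": -0.04,"ax": 0,"ay": 0,"az": 0,"claw": 0}
    - {"x": 0,"y": 0,"z": -0.04,"ax": 0,"ay": 0,"az": 0,"claw": 0}
    - {"x": 0,"y": 0,"z": 0,"ax": 0,"ay": 3.5,"az": 0,"claw": 0}
    - {"x": 0,"y": 0,"z": 0,"ax": 0,"ay": 0,"az": 0,"claw": 0}
    - {"x": 0,"y": 0,"z": 0,"ax": 0,"ay": 0,"az": 0,"claw": 0}

```text
clock: 54.38
ee_pos: [0.4964, -0.2552, 0.3086]
orientation: [-1.945, -2.467, 0.001]
wrist_force: [0.9, -0.2, -0.2]
width: 0.0851
```

```bash
cat >> h.py <<'E'
def stack(name='scene'):
    P,D,_=cap(name); c=cal(name);K=np.array(c['intrinsics'])
    for b in(-.015,.015):
     o=[]
     for t in(-.095,-.087,-.078,-.05,-.02,.02,.05,.078,.087,.095):
      X=np.array([.4836-.2326*t+.9726*b,-.2033+.9726*t+.2326*b,.038]); k=K@(c['R']@X+c['t']); u,v=(k[:2]/k[2]).round().astype(int); o.append((round(t,3),round(float(w(name,u,v,d=np.median(D[v-1:v+2,u-1:u+2]))[2]),3)))
     print(name,b,o)
E
python3 - <<'E'
from h import *
s=tool(); p,d,_=cap('top'); rects(p,lo=(15,110,120),roi=(320,170,420,270),z=.037)
stack(); p,d,s=cap('wrist','w10')
K=np.array(cal('wrist')['intrinsics'])
E
```

```text
t 54.38 pos [ 0.4964 -0.2552  0.3086] psi 103.49 tilt [-0.0005 -0.0006] F [ 0.92 -0.22 -0.17] w 0.0851 q [-0.59  0.52  1.83 -0.    0.8  -0.83]
c [ 0.4735 -0.1617] size [0.0564 0.1191] yaw of long axis from +y 15.52
scene -0.015 [(-0.095, 0.035), (-0.087, 0.038), (-0.078, 0.039), (-0.05, 0.039), (-0.02, 0.041), (0.02, 0.039), (0.05, 0.041), (0.078, 0.039), (0.087, 0.037), (0.095, 0.034)]
scene 0.015 [(-0.095, 0.035), (-0.087, 0.039), (-0.078, 0.04), (-0.05, 0.04), (-0.02, 0.039), (0.02, 0.04), (0.05, 0.041), (0.078, 0.039), (0.087, 0.036), (0.095, 0.033)]
```

View pics/w10.png

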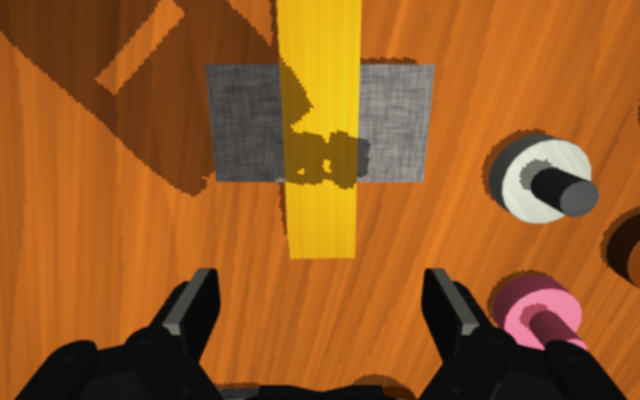

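The third panel is on, centred, with end steps visible in both height profiles (0.035 / 0.038 / 0.040). In the wrist view the near end is at (322,258) and the steel weight's knob at (578,197). That was my 16th picture, so I work from numbers from here. The shortest panel is next.

Call:
arm_command:
  commands:
    - {"x": 0,"y": 0,"z": 0,"ax": 0,"ay": 0,"az": 6.4,"claw": 1}
    - {"x": 0,"y": 0,"z": 0,"ax": 0,"ay": 0,"az": 6.4,"claw": 1}

```text
clock: 54.78
ee_pos: [0.4965, -0.2552, 0.3087]
orientation: [-2.212, -2.231, 0.0]
wrist_force: [0.2, 0.5, 0.6]
width: 0.0518
```

Call:
arm_command:
  commands:
    - {"x": 0.0475,"y": 0.0109,"z": 0,"ax": 0,"ay": 0,"az": 0,"claw": 1}
    - {"x": 0.0475,"y": 0.0109,"z": 0,"ax": 0,"ay": 0,"az": 0,"claw": 1}
    - {"x": 0.0475,"y": 0.0109,"z": 0,"ax": 0,"ay": 0,"az": 0,"claw": 1}
    - {"x": 0.0475,"y": 0.0109,"z": 0,"ax": 0,"ay": 0,"az": 0,"claw": 1}
    - {"x": 0.0475,"y": 0.0109,"z": 0,"ax": 0,"ay": 0,"az": 0,"claw": 1}
    - {"x": 0.0475,"y": 0.0109,"z": 0,"ax": 0,"ay": 0,"az": 0,"claw": 1}
    - {"x": 0.0475,"y": 0.0109,"z": 0,"ax": 0,"ay": 0,"az": 0,"claw": 1}
    - {"x": 0.0475,"y": 0.0109,"z": 0,"ax": 0,"ay": 0,"az": 0,"claw": 1}
    - {"x": 0.0475,"y": 0.0108,"z": 0,"ax": 0,"ay": 0,"az": 0,"claw": 1}
    - {"x": 0.0475,"y": 0.0108,"z": 0,"ax": 0,"ay": 0,"az": 0,"claw": 1}

```text
clock: 56.02
ee_pos: [0.5996, 0.2228, 0.3087]
orientation: [2.208, 2.235, -0.001]
wrist_force: [0.6, -0.9, 0.2]
width: -0.0
```

Call:
arm_command:
  commands:
    - {"x": 0,"y": 0,"z": 0.03,"ax": 0,"ay": 0,"az": 0,"claw": 1}
    - {"x": 0,"y": 0,"z": 0.027,"ax": 0,"ay": 0,"az": 0,"claw": 1}
    - {"x": 0,"y": 0,"z": 0.009,"ax": 0,"ay": 0,"az": 0,"claw": 1}
    - {"x": 0,"y": 0,"z": 0.003,"ax": 0,"ay": 0,"az": 0,"claw": 1}
    - {"x": 0,"y": 0,"z": 0.001,"ax": 0,"ay": 0,"az": 0,"claw": 1}
    - {"x": 0,"y": 0,"z": 0,"ax": 0,"ay": 0,"az": 0,"claw": 1}
    - {"x": 0,"y": 0,"z": 0,"ax": 0,"ay": 0,"az": 0,"claw": 1}

```text
clock: 56.9
ee_pos: [0.5995, 0.2211, 0.2397]
orientation: [2.208, 2.235, 0.001]
wrist_force: [0.5, 0.2, 0.7]
width: -0.0001
```

Run:
```python
from h import *
s=tool(); p,d,_=cap('top'); rects(p,lo=(15,110,120),roi=(320,170,420,270),z=.037)
h=cv2.cvtColor(p,cv2.COLOR_RGB2HSV); stack()
hc=cv2.HoughCircles(cv2.resize(cv2.cvtColor(p,cv2.COLOR_RGB2GRAY)[150:205,340:390],None,fx=6,fy=6,interpolation=cv2.INTER_CUBIC),cv2.HOUGH_GRADIENT,1,60,param1=100,param2=25,minRadius=45,maxRadius=75)
for x,y,r in hc[0]: u,v=340+(x+.5)/6-.5,150+(y+.5)/6-.5; print('disc',round(u,1),round(v,1),round(r/6,1),np.round(w('top',u,v,.024),4))
```

```text
t 56.9 pos [0.5995 0.2211 0.2397] psi 90.69 tilt [0.0009 0.0003] F [0.54 0.22 0.69] w -0.0001 q [0.25 0.7  1.66 0.   0.77 0.24]
c [ 0.4838 -0.2035] size [0.0564 0.204 ] yaw of long axis from +y 14.47
scene -0.015 [(-0.095, 0.034), (-0.087, 0.036), (-0.078, 0.041), (-0.05, 0.041), (-0.02, 0.04), (0.02, 0.04), (0.05, 0.04), (0.078, 0.039), (0.087, 0.037), (0.095, 0.034)]
scene 0.015 [(-0.095, 0.035), (-0.087, 0.038), (-0.078, 0.041), (-0.05, 0.04), (-0.02, 0.041), (0.02, 0.039), (0.05, 0.039), (0.078, 0.039), (0.087, 0.038), (0.095, 0.035)]
disc 362.2 174.3 9.7 [ 0.6576 -0.2056  0.024 ]
```

Stack confirmed. I press the shortest panel: contact is at TCP z≈0.237.

Call:
arm_command:
  commands:
    - {"x": 0,"y": 0,"z": 0.0015,"ax": 0,"ay": 0,"az": 0,"claw": 1}
    - {"x": 0,"y": 0,"z": 0.001,"ax": 0,"ay": 0,"az": 0,"claw": 1}
    - {"x": 0,"y": 0,"z": 0.0008,"ax": 0,"ay": 0,"az": 0,"claw": 1}
    - {"x": 0,"y": 0,"z": 0,"ax": 0,"ay": 0,"az": 0,"claw": 1}
    - {"x": 0,"y": 0,"z": 0,"ax": 0,"ay": 0,"az": 0,"claw": 1}

```text
clock: 57.62
ee_pos: [0.5994, 0.2211, 0.2365]
orientation: [2.208, 2.235, 0.001]
wrist_force: [-3.3, -1.8, 7.6]
width: -0.0002
```

Call:
arm_command:
  commands:
    - {"x": -0.004,"y": 0,"z": 0.0002,"ax": 0,"ay": 0,"az": 0,"claw": 1}
    - {"x": -0.01,"y": 0,"z": 0,"ax": 0,"ay": 0,"az": 0,"claw": 1}
    - {"x": -0.012,"y": 0,"z": 0,"ax": 0,"ay": 0,"az": 0,"claw": 1}
    - {"x": -0.013,"y": 0,"z": 0,"ax": 0,"ay": 0,"az": 0,"claw": 1}
    - {"x": -0.013,"y": 0,"z": 0,"ax": 0,"ay": 0,"az": 0,"claw": 1}
    - {"x": -0.013,"y": 0,"z": 0,"ax": 0,"ay": 0,"az": 0,"claw": 1}
    - {"x": -0.013,"y": 0,"z": 0,"ax": 0,"ay": 0,"az": 0,"claw": 1}
    - {"x": -0.013,"y": 0,"z": 0,"ax": 0,"ay": 0,"az": 0,"claw": 1}
    - {"x": -0.013,"y": 0,"z": 0,"ax": 0,"ay": 0,"az": 0,"claw": 1}
    - {"x": -0.012,"y": 0,"z": 0,"ax": 0,"ay": 0,"az": 0,"claw": 1}

```text
clock: 58.88
ee_pos: [0.6012, 0.1053, 0.2365]
orientation: [2.207, 2.234, 0.004]
wrist_force: [-0.7, 6.0, 6.7]
width: 0.0
```

Call:
arm_command:
  commands:
    - {"x": 0,"y": 0,"z": 0,"ax": 0,"ay": 0,"az": 0,"claw": 1}
    - {"x": 0,"y": 0,"z": -0.01,"ax": 0,"ay": 0,"az": 0,"claw": 1}
    - {"x": 0,"y": 0,"z": -0.02,"ax": 0,"ay": 0,"az": 0,"claw": 1}
    - {"x": 0,"y": 0,"z": -0.05,"ax": 0,"ay": 0,"az": 0,"claw": 1}
    - {"x": -0.05,"y": 0,"z": 0,"ax": 0,"ay": 0,"az": 0,"claw": 0}
    - {"x": -0.05,"y": 0,"z": 0,"ax": 0,"ay": 0,"az": 0,"claw": 0}
    - {"x": -0.05,"y": 0,"z": 0,"ax": 0,"ay": 0,"az": 0,"claw": 0}
    - {"x": -0.05,"y": 0,"z": 0,"ax": 0,"ay": 0,"az": 0,"claw": 0}
    - {"x": 0,"y": 0,"z": 0,"ax": 0,"ay": 0,"az": 0,"claw": 0}
    - {"x": 0,"y": 0,"z": 0,"ax": 0,"ay": 0,"az": 0,"claw": 0}

```text
clock: 60.12
ee_pos: [0.6032, -0.0946, 0.3158]
orientation: [-2.208, -2.234, -0.0]
wrist_force: [0.2, 0.2, 0.2]
width: 0.0852
```

Run:
```python
from h import *
tool(); p,d,s=cap('top'); rects(p,lo=(15,110,130))
p,d,s=cap('wrist'); h=cv2.cvtColor(p,cv2.COLOR_RGB2HSV); g=cv2.inRange(h,(20,150,60),(32,255,255))[:120]; r=np.where(g.sum(1)>255*40)[0]; print('rows',r.min(),r.max())
for v in(r.max(),r.max()-8): c=np.where(g[v])[0]; print(c.min(),c.max(),np.round(w('wrist',c.min(),v+.5,.063,s=s),4),np.round(w('wrist',c.max()+1,v+.5,.063,s=s),4))
```

```text
t 60.12 pos [ 0.6032 -0.0946  0.3158] psi 90.68 tilt [-0.0001  0.0003] F [0.16 0.23 0.23] w 0.0852 q [-0.26  0.57  1.69  0.    0.89 -0.28]
c [0.6006 0.1112] size [0.0545 0.1467] yaw of long axis from +y 0.7Traceback (most recent call last):
  File "<stdin>", line 3, in <module>
    return umr_minimum(a, axis, None, out, keepdims, initial, where)
ValueError: zero-size array to reduction operation minimum which has no identity
```

Call:
arm_command:
  commands:
    - {"x": 0.049,"y": 0,"z": 0,"ax": 0,"ay": 0,"az": 0,"claw": 0}
    - {"x": 0.049,"y": 0,"z": 0,"ax": 0,"ay": 0,"az": 0,"claw": 0}
    - {"x": 0.0491,"y": 0,"z": 0,"ax": 0,"ay": 0,"az": 0,"claw": 0}
    - {"x": 0,"y": 0,"z": 0.03,"ax": 0,"ay": 0,"az": 0,"claw": 0}
    - {"x": 0,"y": 0,"z": 0.03,"ax": 0,"ay": 0,"az": 0,"claw": 0}
    - {"x": 0,"y": 0,"z": 0.025,"ax": 0,"ay": 0,"az": 0,"claw": 0}
    - {"x": 0,"y": 0,"z": 0.0075,"ax": 0,"ay": 0,"az": 0,"claw": 0}
    - {"x": 0,"y": 0,"z": 0,"ax": 0,"ay": 0,"az": 0,"claw": 0}
    - {"x": 0,"y": 0,"z": 0,"ax": 0,"ay": 0,"az": 0,"claw": 0}

```text
clock: 61.35
ee_pos: [0.6017, 0.0525, 0.2241]
orientation: [2.207, 2.235, 0.002]
wrist_force: [0.1, 0.2, -0.6]
width: 0.0851
```

Call:
arm_command:
  commands:
    - {"x": 0,"y": 0,"z": 0,"ax": 0,"ay": 0,"az": 0,"claw": 1}
    - {"x": 0,"y": 0,"z": 0,"ax": 0,"ay": 0,"az": 0,"claw": 1}
    - {"x": 0,"y": 0,"z": 0,"ax": 0,"ay": 0,"az": 0,"claw": 1}
    - {"x": 0,"y": 0,"z": 0,"ax": 0,"ay": 0,"az": 0,"claw": 1}
    - {"x": 0,"y": 0,"z": 0,"ax": 0,"ay": 0,"az": 0,"claw": 1}
    - {"x": 0,"y": 0,"z": 0,"ax": 0,"ay": 0,"az": 0,"claw": 1}
  grip_force: 20

```text
clock: 62.1
ee_pos: [0.6016, 0.0522, 0.2233]
orientation: [2.208, 2.235, 0.001]
wrist_force: [-0.4, -0.8, 5.1]
width: 0.049
```

Call:
arm_command:
  commands:
    - {"x": 0,"y": 0,"z": -0.001,"ax": 0,"ay": 0,"az": 0,"claw": 1}
    - {"x": 0,"y": 0,"z": -0.002,"ax": 0,"ay": 0,"az": 0,"claw": 1}
    - {"x": 0,"y": 0,"z": -0.003,"ax": 0,"ay": 0,"az": 0,"claw": 1}
    - {"x": 0,"y": 0,"z": -0.004,"ax": 0,"ay": 0,"az": 0,"claw": 1}
    - {"x": 0,"y": 0,"z": 0,"ax": 0,"ay": 0,"az": 0,"claw": 1}

```text
clock: 62.72
ee_pos: [0.6015, 0.0523, 0.2335]
orientation: [2.208, 2.235, 0.001]
wrist_force: [-0.8, -0.5, -1.0]
width: 0.0493
```

Run:
```python
from h import *
tool(); held()
```

```text
t 62.73 pos [0.6015 0.0523 0.2335] psi 90.7 tilt [0.0006 0.0001] F [-0.76 -0.47 -0.98] w 0.0493 q [-0.02  0.67  1.76  0.    0.71 -0.03]
top surface tool z along x: slope deg 0.58 z med 0.1604
front end row 313 tool x -0.0138
row 100 sides tool y -0.0237 0.026 at x 0.076
row 220 sides tool y -0.0238 0.0258 at x 0.03
```

Call:
arm_command:
  commands:
    - {"x": 0,"y": 0,"z": -0.01,"ax": 0,"ay": 0,"az": 0,"claw": 1}
    - {"x": 0,"y": 0,"z": -0.02,"ax": 0,"ay": 0,"az": 0,"claw": 1}
    - {"x": 0,"y": 0,"z": -0.01,"ax": 0,"ay": 0,"az": 0,"claw": 1}
    - {"x": -0.012,"y": -0.0045,"z": 0,"ax": 0,"ay": 0,"az": 0,"claw": 1}
    - {"x": -0.025,"y": -0.0094,"z": 0,"ax": 0,"ay": 0,"az": 0,"claw": 1}
    - {"x": -0.036,"y": -0.0135,"z": 0,"ax": 0,"ay": 0,"az": 0,"claw": 1}
    - {"x": -0.036,"y": -0.0135,"z": 0,"ax": 0,"ay": 0,"az": 0,"claw": 1}
    - {"x": -0.036,"y": -0.0135,"z": 0,"ax": 0,"ay": 0,"az": 0,"claw": 1}
    - {"x": -0.036,"y": -0.0135,"z": 0,"ax": 0,"ay": 0,"az": 0,"claw": 1}
    - {"x": -0.036,"y": -0.0135,"z": 0,"ax": 0,"ay": 0,"az": 0,"claw": 1}

```text
clock: 64.03
ee_pos: [0.5216, -0.1674, 0.2725]
orientation: [-2.208, -2.234, 0.001]
wrist_force: [-0.8, 0.3, -1.5]
width: 0.049
```

Call:
arm_command:
  commands:
    - {"x": -0.036,"y": -0.0135,"z": 0,"ax": 0,"ay": 0,"az": 0,"claw": 1}
    - {"x": -0.036,"y": -0.0135,"z": 0,"ax": 0,"ay": 0,"az": 0,"claw": 1}
    - {"x": -0.0097,"y": -0.0035,"z": 0,"ax": 0,"ay": 0,"az": 0,"claw": 1}
    - {"x": 0,"y": 0,"z": 0,"ax": 0,"ay": 0,"az": -6.4,"claw": 1}
    - {"x": 0,"y": 0,"z": 0,"ax": 0,"ay": 0,"az": -6.4,"claw": 1}
    - {"x": 0,"y": 0,"z": 0,"ax": 0,"ay": -3.5,"az": 0,"claw": 1}
    - {"x": 0,"y": 0,"z": 0.02,"ax": 0,"ay": 0,"az": 0,"claw": 1}
    - {"x": 0,"y": 0,"z": 0.02,"ax": 0,"ay": 0,"az": 0,"claw": 1}
    - {"x": 0,"y": 0,"z": 0.01,"ax": 0,"ay": 0,"az": 0,"claw": 1}
    - {"x": 0,"y": 0,"z": 0,"ax": 0,"ay": 0,"az": 0,"claw": 1}

```text
clock: 65.28
ee_pos: [0.4939, -0.2506, 0.2226]
orientation: [1.916, 2.43, -0.059]
wrist_force: [-0.1, 0.2, -0.7]
width: 0.0492
```

Run:
```python
from h import *
tool(); held(); heldw(.146); stack()
```

```text
t 65.28 pos [ 0.4939 -0.2506  0.2226] psi 103.51 tilt [ 0.0131 -0.0585] F [-0.06  0.22 -0.67] w 0.0492 q [-0.58  0.64  1.9  -0.08  0.56 -0.75]
top surface tool z along x: slope deg 0.06 z med 0.1602
front end row 321 tool x -0.0428
row 100 sides tool y -0.024 0.0258 at x 0.076
row 220 sides tool y -0.0236 0.0255 at x 0.03
front row 319 front along block y -0.1018 centre-> -0.0288 lateral at top/bottom [-0.0006 -0.0006] slope deg -3.47 z far end underside 0.054
scene -0.015 [(-0.095, 0.13), (-0.087, 0.112), (-0.078, 0.1), (-0.05, 0.062), (-0.02, 0.061), (0.02, 0.057), (0.05, 0.058), (0.078, 0.039), (0.087, 0.039), (0.095, 0.031)]
scene 0.015 [(-0.095, 0.034), (-0.087, 0.038), (-0.078, 0.064), (-0.05, 0.039), (-0.02, 0.039), (0.02, 0.039), (0.05, 0.043), (0.078, 0.039), (0.087, 0.038), (0.095, 0.035)]
```

Call:
arm_command:
  commands:
    - {"x": 0,"y": 0,"z": 0.006,"ax": 0,"ay": 0,"az": 0,"claw": 1}
    - {"x": 0,"y": 0,"z": 0.003,"ax": 0,"ay": 0,"az": 0,"claw": 1}
    - {"x": 0,"y": 0,"z": 0.001,"ax": 0,"ay": 0,"az": 0,"claw": 1}
    - {"x": 0,"y": 0,"z": 0,"ax": 0,"ay": 0,"az": 0,"claw": 1}
    - {"x": 0,"y": 0,"z": 0,"ax": 0,"ay": 0,"az": 0,"claw": 1}

```text
clock: 66.05
ee_pos: [0.4941, -0.2514, 0.2133]
orientation: [1.915, 2.429, -0.058]
wrist_force: [0.3, 0.9, -1.4]
width: 0.0489
```

Run:
```python
from h import *
tool(); held(); heldw(.146); stack()
```

```text
t 66.05 pos [ 0.4941 -0.2514  0.2133] psi 103.5 tilt [ 0.0144 -0.0593] F [ 0.27  0.86 -1.37] w 0.0489 q [-0.58  0.66  1.91 -0.08  0.54 -0.75]
top surface tool z along x: slope deg 0.41 z med 0.1602
front end row 331 tool x -0.0422
row 100 sides tool y -0.0237 0.0259 at x 0.075
row 220 sides tool y -0.0238 0.026 at x 0.03
front row 332 front along block y -0.1025 centre-> -0.0295 lateral at top/bottom [-0.0005 -0.0006] slope deg -3.99 z far end underside 0.0435
scene -0.015 [(-0.095, 0.129), (-0.087, 0.095), (-0.078, 0.097), (-0.05, 0.054), (-0.02, 0.05), (0.02, 0.047), (0.05, 0.046), (0.078, 0.039), (0.087, 0.035), (0.095, 0.033)]
scene 0.015 [(-0.095, 0.035), (-0.087, 0.041), (-0.078, 0.062), (-0.05, 0.049), (-0.02, 0.041), (0.02, 0.046), (0.05, 0.045), (0.078, 0.04), (0.087, 0.036), (0.095, 0.033)]
```

The far end is about 2 mm above the stack. A final 1.5 mm, then release and rise.

Call:
arm_command:
  commands:
    - {"x": 0,"y": 0,"z": 0.001,"ax": 0,"ay": 0,"az": 0,"claw": 1}
    - {"x": 0,"y": 0,"z": 0.0005,"ax": 0,"ay": 0,"az": 0,"claw": 1}
    - {"x": 0,"y": 0,"z": 0,"ax": 0,"ay": 0,"az": 0,"claw": 1}
    - {"x": 0,"y": 0,"z": 0,"ax": 0,"ay": 0,"az": 0,"claw": 0}
    - {"x": 0,"y": 0,"z": 0,"ax": 0,"ay": 0,"az": 0,"claw": 0}
    - {"x": 0,"y": 0,"z": 0,"ax": 0,"ay": 0,"az": 0,"claw": 0}
    - {"x": 0,"y": 0,"z": 0,"ax": 0,"ay": 0,"az": 0,"claw": 0}
    - {"x": 0,"y": 0,"z": -0.02,"ax": 0,"ay": 0,"az": 0,"claw": 0}
    - {"x": 0,"y": 0,"z": -0.04,"ax": 0,"ay": 0,"az": 0,"claw": 0}
    - {"x": 0,"y": 0,"z": -0.04,"ax": 0,"ay": 0,"az": 0,"claw": 0}

```text
clock: 67.45
ee_pos: [0.4926, -0.2454, 0.3124]
orientation: [1.915, 2.43, -0.058]
wrist_force: [0.6, -0.4, 0.2]
width: 0.0856
```

Call:
arm_command:
  commands:
    - {"x": 0,"y": 0,"z": -0.02,"ax": 0,"ay": 3.5,"az": 0,"claw": 0}
    - {"x": 0,"y": 0,"z": -0.05,"ax": 0,"ay": 0,"az": 0,"claw": 0}
    - {"x": 0,"y": 0,"z": 0,"ax": 0,"ay": 0,"az": 0,"claw": 0}
    - {"x": 0,"y": 0,"z": 0,"ax": 0,"ay": 0,"az": 0,"claw": 0}

```text
clock: 67.95
ee_pos: [0.4922, -0.2442, 0.381]
orientation: [-1.945, -2.467, -0.0]
wrist_force: [0.4, -0.7, -0.2]
width: 0.0853
```

```bash
cat >> h.py <<'E'
def weight(sh=True):
    p,d,_=cap('top')
    g=cv2.resize(cv2.cvtColor(p,cv2.COLOR_RGB2GRAY)[145:215,330:400],None,fx=6,fy=6,interpolation=cv2.INTER_CUBIC)
    hc=cv2.HoughCircles(g,cv2.HOUGH_GRADIENT,1,60,param1=100,param2=25,minRadius=48,maxRadius=70)
    for x,y,r in hc[0]:
        u,v=330+(x+.5)/6-.5,145+(y+.5)/6-.5; print('top disc px',round(u,1),round(v,1),round(r/6,1),np.round(w('top',u,v,.024),4),p[int(v)+6,int(u)])
    c=cal('wrist'); p,d,s=cap('wrist'); M=np.array(c['mount']);K=np.array(c['intrinsics']);Rt=Ro.from_rotvec(s['orientation']).as_matrix()
    vv,uu=np.where((d>.05)); r=np.linalg.inv(K)@np.vstack([uu+0.,vv+0.,np.ones(len(uu))]); A=Rt@M[:3,:3]; X=(A@(r*d[vv,uu])).T+Rt@M[:3,3]+s['ee_pos']
    np.save('/tmp/X.npy',X); col=p[vv,uu]; return X,col,s
E
python3 - <<'E'
from h import *
tool(); X,col,s=weight(); stack()
k=(np.hypot(X[:,0]-.6576,X[:,1]+.2056)<.06)
for lo,hi in((.015,.032),(.05,.068)):
  m=k&(X[:,2]>lo)&(X[:,2]<hi); 
  if m.sum()>20: print(lo,hi,m.sum(),'med',np.round(np.median(X[m],0),4),'min',np.round(X[m].min(0),4),'max',np.round(X[m].max(0),4),col[m].mean(0).round())
E
```

```text
t 67.95 pos [ 0.4922 -0.2442  0.381 ] psi 103.5 tilt [-0.0003  0.0003] F [ 0.38 -0.72 -0.17] w 0.0853 q [-0.58  0.41  1.77  0.    0.96 -0.82]
top disc px 362.3 174.3 9.6 [ 0.6576 -0.2061  0.024 ] [134 135 127]
scene -0.015 [(-0.095, 0.035), (-0.087, 0.038), (-0.078, 0.04), (-0.05, 0.043), (-0.02, 0.043), (0.02, 0.043), (0.05, 0.043), (0.078, 0.04), (0.087, 0.036), (0.095, 0.033)]
scene 0.015 [(-0.095, 0.034), (-0.087, 0.038), (-0.078, 0.042), (-0.05, 0.045), (-0.02, 0.042), (0.02, 0.042), (0.05, 0.04), (0.078, 0.038), (0.087, 0.036), (0.095, 0.034)]
0.015 0.032 2820 med [ 0.6476 -0.2017  0.0248] min [ 0.6249 -0.2414  0.0151] max [ 0.6898 -0.1763  0.0318] [184. 185. 171.]
0.05 0.068 852 med [ 0.6549 -0.2082  0.0605] min [ 0.6447 -0.2218  0.0501] max [ 0.6708 -0.1963  0.0627] [76. 75. 71.]
```

All four panels are stacked: heights step 0.034 / 0.038 / 0.040 / 0.043. The steel weight is still at (0.6575,−0.2078). I grasp its knob.

Call:
arm_command:
  commands:
    - {"x": -0.0008,"y": 0.0423,"z": 0,"ax": 0,"ay": 0,"az": 0,"claw": 0}
    - {"x": -0.0008,"y": 0.0423,"z": 0,"ax": 0,"ay": 0,"az": 0,"claw": 0}
    - {"x": -0.0008,"y": 0.0423,"z": 0,"ax": 0,"ay": 0,"az": 0,"claw": 0}
    - {"x": -0.0008,"y": 0.0423,"z": 0,"ax": 0,"ay": 0,"az": 0,"claw": 0}
    - {"x": 0,"y": 0,"z": 0.04,"ax": 0,"ay": 0,"az": 0,"claw": 0}
    - {"x": 0,"y": 0,"z": 0.05,"ax": 0,"ay": 0,"az": 0,"claw": 0}
    - {"x": 0,"y": 0,"z": 0.03,"ax": 0,"ay": 0,"az": 0,"claw": 0}
    - {"x": 0,"y": 0,"z": 0,"ax": 0,"ay": 0,"az": 0,"claw": 0}
    - {"x": 0,"y": 0,"z": 0,"ax": 0,"ay": 0,"az": 0,"claw": 0}

```text
clock: 69.22
ee_pos: [0.658, -0.2081, 0.2623]
orientation: [1.945, 2.466, 0.001]
wrist_force: [0.8, 0.5, 0.2]
width: 0.0852
```

Run:
```python
from h import *
tool(); X,col,s=weight()
q=(Ro.from_rotvec(s['orientation']).as_matrix().T@(X-s['ee_pos']).T).T
g=(col.max(1).astype(int)-col.min(1)<25)
m=(np.abs(q[:,0])<.06)&(np.abs(q[:,1])<.034)&(X[:,2]>.05)&(X[:,2]<.066)
print('knob tool', m.sum(),q[m].min(0).round(4),q[m].max(0).round(4),np.median(q[m],0).round(4),col[m].mean(0).round())
m=(np.abs(q[:,0])<.06)&(np.abs(q[:,1])<.05)&(X[:,2]>.02)&(X[:,2]<.028)
print('disc tool', m.sum(),q[m].min(0).round(4),q[m].max(0).round(4),col[m].mean(0).round())
```

```text
t 69.22 pos [ 0.658  -0.2081  0.2623] psi 103.5 tilt [ 0.0008 -0.0002] F [0.79 0.52 0.17] w 0.0852 q [-0.4   0.73  1.51  0.    0.9  -0.64]Traceback (most recent call last):
  File "<stdin>", line 2, in <module>
  File "h.py", line 68, in weight
    for x,y,r in hc[0]:
                 ~~^^^
TypeError: 'NoneType' object is not subscriptable
```

```bash
sed -i 's/for x,y,r in hc\[0\]:/for x,y,r in (hc[0] if hc is not None else []):/' h.py
python3 - <<'E'
from h import *
X,col,s=weight()
q=(Ro.from_rotvec(s['orientation']).as_matrix().T@(X-s['ee_pos']).T).T
for n,lo,hi,l in(('knob',.05,.066,.034),('disc',.02,.028,.05)):
  m=(np.abs(q[:,0])<.06)&(np.abs(q[:,1])<l)&(X[:,2]>lo)&(X[:,2]<hi)
  print(n, m.sum(),q[m].min(0).round(4),q[m].max(0).round(4),np.median(q[m],0).round(4),col[m].mean(0).round())
E
```

```text
knob 1876 [-0.0129 -0.0132  0.2003] [0.0129 0.0122 0.213 ] [ 0.0023 -0.0003  0.2024] [75. 76. 72.]
disc 5491 [-0.0322 -0.0333  0.235 ] [0.0329 0.0323 0.243 ] [ 0.0097 -0.0004  0.2382] [166. 167. 155.]
```

The knob is centred between the jaws within 1 mm. Down, grip at 40 N and lift.

Call:
arm_command:
  commands:
    - {"x": 0,"y": 0,"z": 0.03,"ax": 0,"ay": 0,"az": 0,"claw": 0}
    - {"x": 0,"y": 0,"z": 0.02,"ax": 0,"ay": 0,"az": 0,"claw": 0}
    - {"x": 0,"y": 0,"z": 0.009,"ax": 0,"ay": 0,"az": 0,"claw": 0}
    - {"x": 0,"y": 0,"z": 0,"ax": 0,"ay": 0,"az": 0,"claw": 0}
    - {"x": 0,"y": 0,"z": 0,"ax": 0,"ay": 0,"az": 0,"claw": 1}
    - {"x": 0,"y": 0,"z": 0,"ax": 0,"ay": 0,"az": 0,"claw": 1}
    - {"x": 0,"y": 0,"z": 0,"ax": 0,"ay": 0,"az": 0,"claw": 1}
    - {"x": 0,"y": 0,"z": 0,"ax": 0,"ay": 0,"az": 0,"claw": 1}
    - {"x": 0,"y": 0,"z": 0,"ax": 0,"ay": 0,"az": 0,"claw": 1}
    - {"x": 0,"y": 0,"z": 0,"ax": 0,"ay": 0,"az": 0,"claw": 1}
  grip_force: 40

```text
clock: 70.62
ee_pos: [0.6576, -0.208, 0.2029]
orientation: [1.945, 2.467, 0.0]
wrist_force: [-3.7, -0.4, 5.9]
width: 0.0248
```

Call:
arm_command:
  commands:
    - {"x": 0,"y": 0,"z": -0.005,"ax": 0,"ay": 0,"az": 0,"claw": 1}
    - {"x": 0,"y": 0,"z": -0.02,"ax": 0,"ay": 0,"az": 0,"claw": 1}
    - {"x": 0,"y": 0,"z": -0.03,"ax": 0,"ay": 0,"az": 0,"claw": 1}
    - {"x": 0,"y": 0,"z": -0.04,"ax": 0,"ay": 0,"az": 0,"claw": 1}
    - {"x": 0,"y": 0,"z": -0.02,"ax": 0,"ay": 0,"az": 0,"claw": 1}
    - {"x": 0,"y": 0,"z": 0,"ax": 0,"ay": 0,"az": 0,"claw": 1}

```text
clock: 71.38
ee_pos: [0.6577, -0.2079, 0.32]
orientation: [1.943, 2.464, 0.002]
wrist_force: [0.4, -0.8, -4.8]
width: 0.0247
```

Run:
```python
from h import *
tool(); X,col,s=weight(); stack()
q=(Ro.from_rotvec(s['orientation']).as_matrix().T@(X-s['ee_pos']).T).T
m=(np.abs(q[:,0])<.04)&(np.abs(q[:,1])<.04)&(q[:,2]>.172)&(q[:,2]<.195); print(m.sum(),q[m].min(0).round(4),q[m].max(0).round(4),np.median(q[m],0).round(4))
p,d,_=cap('top'); rects(p,lo=(15,110,120),roi=(320,170,420,270),z=.037)
```

```text
t 71.38 pos [ 0.6577 -0.2079  0.32  ] psi 103.5 tilt [ 0.0035 -0.0014] F [ 0.39 -0.79 -4.78] w 0.0247 q [-0.4   0.67  1.47  0.    1.   -0.64]
scene -0.015 [(-0.095, 0.035), (-0.087, 0.037), (-0.078, 0.04), (-0.05, 0.042), (-0.02, 0.044), (0.02, 0.042), (0.05, 0.044), (0.078, 0.039), (0.087, 0.035), (0.095, 0.033)]
scene 0.015 [(-0.095, 0.035), (-0.087, 0.039), (-0.078, 0.041), (-0.05, 0.042), (-0.02, 0.041), (0.02, 0.043), (0.05, 0.044), (0.078, 0.039), (0.087, 0.037), (0.095, 0.034)]
7441 [-0.009 -0.032  0.172] [0.0326 0.0331 0.195 ] [0.0174 0.0003 0.1783]
c [ 0.503  -0.2828] size [0.0415 0.0559] yaw of long axis from +y -75.26
```

Call:
arm_command:
  commands:
    - {"x": 0.0035,"y": -0.013,"z": 0,"ax": 0,"ay": 0,"az": 0,"claw": 1}
    - {"x": 0.0075,"y": -0.028,"z": 0,"ax": 0,"ay": 0,"az": 0,"claw": 1}
    - {"x": 0.0095,"y": -0.0356,"z": 0,"ax": 0,"ay": 0,"az": 0,"claw": 1}
    - {"x": 0.0095,"y": -0.0356,"z": 0,"ax": 0,"ay": 0,"az": 0,"claw": 1}
    - {"x": 0.0095,"y": -0.035,"z": 0,"ax": 0,"ay": 0,"az": 0,"claw": 1}
    - {"x": 0.0056,"y": -0.021,"z": 0,"ax": 0,"ay": 0,"az": 0,"claw": 1}
    - {"x": 0,"y": 0,"z": 0.02,"ax": 0,"ay": 0,"az": 0,"claw": 1}
    - {"x": 0,"y": 0,"z": 0.025,"ax": 0,"ay": 0,"az": 0,"claw": 1}
    - {"x": 0,"y": 0,"z": 0.015,"ax": 0,"ay": 0,"az": 0,"claw": 1}
    - {"x": 0,"y": 0,"z": 0,"ax": 0,"ay": 0,"az": 0,"claw": 1}

```text
clock: 72.82
ee_pos: [0.4833, -0.2033, 0.2566]
orientation: [-1.944, -2.465, 0.0]
wrist_force: [0.2, 0.4, -3.7]
width: 0.0246
```

Call:
arm_command:
  commands:
    - {"x": 0,"y": 0,"z": 0.007,"ax": 0,"ay": 0,"az": 0,"claw": 1}
    - {"x": 0,"y": 0,"z": 0.004,"ax": 0,"ay": 0,"az": 0,"claw": 1}
    - {"x": 0,"y": 0,"z": 0,"ax": 0,"ay": 0,"az": 0,"claw": 1}
    - {"x": 0,"y": 0,"z": 0,"ax": 0,"ay": 0,"az": 0,"claw": 1}

```text
clock: 73.32
ee_pos: [0.4837, -0.2034, 0.2467]
orientation: [1.945, 2.467, 0.0]
wrist_force: [-0.4, -0.1, -4.4]
width: 0.0246
```

Call:
arm_command:
  commands:
    - {"x": 0,"y": 0,"z": 0.001,"ax": 0,"ay": 0,"az": 0,"claw": 1}
    - {"x": 0,"y": 0,"z": 0.0007,"ax": 0,"ay": 0,"az": 0,"claw": 1}
    - {"x": 0,"y": 0,"z": 0,"ax": 0,"ay": 0,"az": 0,"claw": 1}
    - {"x": 0,"y": 0,"z": 0,"ax": 0,"ay": 0,"az": 0,"claw": 1}

```text
clock: 73.82
ee_pos: [0.4836, -0.2034, 0.2449]
orientation: [1.945, 2.467, 0.0]
wrist_force: [-0.4, 0.4, 0.5]
width: 0.025
```

The weight is down on the stack (force −4.4 → +0.5 N). Release, rise, and move aside for a last check.

Call:
arm_command:
  commands:
    - {"x": 0,"y": 0,"z": 0,"ax": 0,"ay": 0,"az": 0,"claw": 0.6}
    - {"x": 0,"y": 0,"z": 0,"ax": 0,"ay": 0,"az": 0,"claw": 0}
    - {"x": 0,"y": 0,"z": 0,"ax": 0,"ay": 0,"az": 0,"claw": 0}
    - {"x": 0,"y": 0,"z": 0,"ax": 0,"ay": 0,"az": 0,"claw": 0}
    - {"x": 0,"y": 0,"z": 0,"ax": 0,"ay": 0,"az": 0,"claw": 0}
    - {"x": 0,"y": 0,"z": -0.02,"ax": 0,"ay": 0,"az": 0,"claw": 0}
    - {"x": 0,"y": 0,"z": -0.04,"ax": 0,"ay": 0,"az": 0,"claw": 0}
    - {"x": 0,"y": 0,"z": -0.04,"ax": 0,"ay": 0,"az": 0,"claw": 0}

```text
clock: 74.82
ee_pos: [0.4836, -0.2033, 0.3457]
orientation: [-1.945, -2.467, 0.0]
wrist_force: [0.2, 0.7, 0.5]
width: 0.0853
```

Call:
arm_command:
  commands:
    - {"x": 0.05,"y": 0,"z": 0,"ax": 0,"ay": 0,"az": 0,"claw": 0}
    - {"x": 0.05,"y": 0,"z": 0,"ax": 0,"ay": 0,"az": 0,"claw": 0}
    - {"x": 0.05,"y": 0,"z": 0,"ax": 0,"ay": 0,"az": 0,"claw": 0}
    - {"x": 0.05,"y": 0,"z": 0,"ax": 0,"ay": 0,"az": 0,"claw": 0}
    - {"x": 0.05,"y": 0,"z": 0,"ax": 0,"ay": 0,"az": 0,"claw": 0}
    - {"x": 0,"y": 0,"z": 0,"ax": 0,"ay": 0,"az": 0,"claw": 0}
    - {"x": 0,"y": 0,"z": 0,"ax": 0,"ay": 0,"az": 0,"claw": 0}

```text
clock: 75.7
ee_pos: [0.4255, 0.0396, 0.3449]
orientation: [1.944, 2.467, 0.0]
wrist_force: [0.5, 0.4, 0.5]
width: 0.0851
```

Run:
```python
from h import *
tool(); p,d,_=cap('top'); rects(p,lo=(15,110,120),roi=(320,170,420,270),z=.037,amin=50); stack()
g=cv2.resize(cv2.cvtColor(p,cv2.COLOR_RGB2GRAY)[195:260,325:395],None,fx=6,fy=6,interpolation=cv2.INTER_CUBIC)
hc=cv2.HoughCircles(g,cv2.HOUGH_GRADIENT,1,60,param1=100,param2=20,minRadius=48,maxRadius=70)
for x,y,r in (hc[0] if hc is not None else []):
  u,v=325+(x+.5)/6-.5,195+(y+.5)/6-.5; q=w('top',u,v,.066); print('weight disc',np.round(q,4),round(r/6,1),'off',np.round(q[:2]-(.4836,-.2033),4), 'knob top z',w('top',u,v,d=d[int(round(v)),int(round(u))])[2].round(3))
for n,u,v in(('loupe',316,250),('jar',180,200),('bottle',446,185),('bowl',339,145)): print(n,np.round(w('top',u,v,d=d[v,u]),3))
```

```text
t 75.7 pos [0.4255 0.0396 0.3449] psi 103.54 tilt [ 0.0005 -0.    ] F [0.51 0.45 0.51] w 0.0851 q [-0.06  0.3   2.09 -0.    0.75 -0.3 ]
c [ 0.4678 -0.1411] size [0.0561 0.0756] yaw of long axis from +y 14.41
c [ 0.4985 -0.2666] size [0.0566 0.0751] yaw of long axis from +y 14.2
scene -0.015 [(-0.095, 0.035), (-0.087, 0.038), (-0.078, 0.04), (-0.05, 0.043), (-0.02, 0.073), (0.02, 0.061), (0.05, 0.043), (0.078, 0.039), (0.087, 0.038), (0.095, 0.033)]
scene 0.015 [(-0.095, 0.034), (-0.087, 0.039), (-0.078, 0.041), (-0.05, 0.044), (-0.02, 0.059), (0.02, 0.045), (0.05, 0.041), (0.078, 0.039), (0.087, 0.035), (0.095, 0.032)]
weight disc [ 0.4842 -0.202   0.066 ] 9.8 off [0.0006 0.0013] knob top z 0.097
loupe [ 0.401 -0.053  0.032]
jar [0.557 0.382 0.108]
bottle [ 0.614 -0.46   0.125]
bowl [ 0.761 -0.127  0.005]
```

```bash
python3 -c "
from bench import *
print(job_done())"
```

```text
the job is handed in; nothing more can be done
None
```

All four panels are stacked crosswise on the block, longest at the bottom and shortest on top, with the steel weight on the middle. I handed the job in at about 76 s; no verdict is reported.

**How it went:** Each panel was dragged out to about 36–39 mm of overhang, pinched at 20 N and carried over.
- **Third panel, first try:** the fingertips reached too far below it and tipped the lower stack. I lifted off, and later views showed the stack back flat and unmoved. I laid the panel back on the riser, regripped it close to the tips and placed it far end first.
- **Third panel, second try:** I lifted off once because of a false alarm from gaps in the depth reading, then set it down.
- **Shortest panel:** placed the same way.
- **Weight:** the pink and brown look-alikes were left alone, and the steel one was picked up by its knob.

**Last checks, from depth and image measurements (my picture budget was used up):**
- **Panels:** surface heights step about 34, 38, 40 and 43 mm towards the middle, alike at both ends, so all four lie flat, in order and centred. The stack's long axis read 14.2–14.4° against the block's 13.5°, within the limit.
- **Weight:** about 1.5 mm off the block's centre, with the knob top at 97 mm (expected 102). That is below the expected height, but it is a single depth pixel and the depth readings were noisy.
- **Bystanders:** loupe, jar, bottle and bowl read the same as at the start. I did not remeasure the brush, but nothing went near it.

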